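Load the swing-out shoe freshener tray

TASK

Push the slotted tray round on its pivot pin until it is swung fully out towards you, against its stop, and with it there stand every cedar board from the leaning stand upright in a tray slot of its own, down on the slot floor and centred across the tray so that its ends hardly stick out. Then push the loaded tray back round to its home stop, along the back board, with all boards still standing upright and centred in it, and leave the other things on the shelf where they are.

Things in the scene. Friction and masses are not known exactly. Their poses are not given: they have to be found in the camera images.
- tray (a joint): Heading (rad) of the white laminate slotted tray that swings flat about a fixed vertical pivot pin: 0 = home, long end to the mount's +y; grows counter-clockwise seen from above to 1.571 = swung out, long end to the mount's -x, towards the robot. Hard stop at both. Friction of 0.25 N m (about 2 N at the long end) holds it where it is left; no spring.
- mount: Fixed steel plate 140 x 140 x 4 mm under the tray, with the pin (head 24 mm wide, top 62 mm above the shelf) and two 8 mm stop pegs 39 mm high beside the tray's short end. Origin on the pin axis at shelf height; y roughly along the back board, z up. Tray frame = this frame turned by the tray's heading about z. Position and yaw differ from start to start.
- tray_end (a point): On top of the tray's long-end block, tray frame (0, 150) mm, 54 mm above the shelf; axes are the tray's: x across, y along to the long end. The tray spans x -50..50, y -65..165 mm; underside 4 mm, block tops 54 mm above the shelf. Its long sides are upright and flat from 4 to 54 mm high except at the slots; the end block to push on spans y 135..165.
- slot1 (a point): Centre of the floor of tray slot 1, at tray frame (0, -25) mm, 14 mm above the shelf; axes are the tray's (x along the slot, y along the tray). The slot is 20 mm wide, 40 mm deep, 100 mm long, open at both ends; slots are 50 mm apart.
- slot2 (a point): Centre of the floor of tray slot 2, at tray frame (0, 25) mm, 14 mm above the shelf; axes are the tray's (x along the slot, y along the tray). The slot is 20 mm wide, 40 mm deep, 100 mm long, open at both ends; slots are 50 mm apart.
- slot3 (a point): Centre of the floor of tray slot 3, at tray frame (0, 75) mm, 14 mm above the shelf; axes are the tray's (x along the slot, y along the tray). The slot is 20 mm wide, 40 mm deep, 100 mm long, open at both ends; slots are 50 mm apart.
- slot4 (a point): Centre of the floor of tray slot 4, at tray frame (0, 125) mm, 14 mm above the shelf; axes are the tray's (x along the slot, y along the tray). The slot is 20 mm wide, 40 mm deep, 100 mm long, open at both ends; slots are 50 mm apart.
- stand: Fixed grey stand; base x -110..130, y -55..55 mm, 12 mm thick; origin at shelf height. Four places at stand x = -75, -25, 25, 75 mm, y = 0: in each a board leans 0.35 rad back, top to the stand's +x, on a sloping rest 100 mm wide, its top 53 mm above the shelf; a lip 32 mm high stands in front of its foot. Pose differs from start to start.
- board1: Flat red cedar freshener board, 12 mm thick (x) x 100 mm long (y) x 90 mm tall (z), about 60 g, with a small brass hook 20 mm high on its top edge at y = +40 mm. Origin at the centre of its bottom edge face, z up the board. All boards are alike. It starts leaning in the stand; 3 or 4 boards are present; the other is absent.
- board2: Flat red cedar freshener board, 12 mm thick (x) x 100 mm long (y) x 90 mm tall (z), about 60 g, with a small brass hook 20 mm high on its top edge at y = +40 mm. Origin at the centre of its bottom edge face, z up the board. All boards are alike. It starts leaning in the stand; 3 or 4 boards are present; the other is absent.
- board3: Flat red cedar freshener board, 12 mm thick (x) x 100 mm long (y) x 90 mm tall (z), about 60 g, with a small brass hook 20 mm high on its top edge at y = +40 mm. Origin at the centre of its bottom edge face, z up the board. All boards are alike. It starts leaning in the stand; 3 or 4 boards are present; the other is absent.
- board4: Flat red cedar freshener board, 12 mm thick (x) x 100 mm long (y) x 90 mm tall (z), about 60 g, with a small brass hook 20 mm high on its top edge at y = +40 mm. Origin at the centre of its bottom edge face, z up the board. All boards are alike. It starts leaning in the stand; 3 or 4 boards are present; the other is absent.
- shoe_tree1: Bystander: cedar shoe tree with a brass hook, 220 x 60 x 48 mm, origin under its middle.
- shoe_tree2: Bystander: cedar shoe tree with a brass hook, 220 x 60 x 48 mm, origin under its middle.
- wedge: Bystander: black rubber door wedge 100 x 40 x 33 mm, origin under its centre.
- scraper: Bystander: galvanised boot scraper plate 90 x 160 x 10 mm, flat on the shelf, origin under its centre.
- polish: Bystander: dark round shoe polish tin, 76 mm across, 26 mm high, origin under its centre.
- brush: Bystander: shoe brush 150 x 50 x 40 mm, origin under its centre.
There are look-alikes about, which are no part of the job. Leave any orange or turquoise look-alike of the board4 alone.

How it is judged:
By the outcome, as a careful person would: the job done as asked, in the order asked, and still so for the second after the job is handed in, with the robot touching nothing.
Of board1, board2, board3, board4 only 3 to 4 are there at a start; the rules pass over those that are not, and their reading is None.
At some moment in a run one of board1, board2, board3, board4 may be knocked a few centimetres aside while the robot is not near it.
It also fails if it takes over 210 s, if anything falls off the work surface, if the arm or the gripper's body presses on something with over 40 N, if the wrist force passes 120 N, or if a joint passes its speed limit or range.

ROBOT

A 6-joint arm with a two-finger parallel gripper is mounted at the origin on the work surface. World frame = base frame: x ahead of the robot, y to its left, z up, the work surface at z = 0. Lengths are in m, angles in degrees, forces in N, time in s.
With the tool pointing down it reaches from about 0.35 to 0.875 m from the base axis. Payload 4.2 kg.
Tool frame: the origin (TCP) lies at the centre of the arm's flange, where the gripper is bolted on; the fingertips stand 182 mm ahead of it and the grasp point (between the pads) lies 164 mm ahead of it (r.nose_length is the distance from the TCP to the fingertips, in m); z points along the fingers, y is the line along which they close (so a half turn about z gives the same grasp; the last joint's range is limited). The gripper opens to 87 mm and grips with 3 to 60 N. Pads are 19 mm wide; open, the fingers measure 117 mm over their backs; the gripper's body (75 mm by 190 mm) begins 51 mm behind the grasp point.
Start: joints at [82.197, 22.042, 0.453, 0, -68.411, -14.817], TCP at [0.24, 0.577, 0.405] pointing down, gripper open.
Joint ranges: [-179.83, 179.83], [-69.29, 118.12], [-61.27, 80.66], [-181.25, 117.63], [-171.15, -9.14], [-177.46, 177.46]. Speed limits (degrees/s): [159.86, 159.86, 180, 180, 180, 180].

INTERFACE

Orientations are given as a 3x3 rotation matrix whose columns are the frame's x, y, z axes.
In Python, from station import r, vision gives the robot as it stands. The module is installed in compiled form; this text tells all that it offers.
- The arm moves only by the shell command python3 -m creep 'ROWS'. ROWS is JSON, a list of rows, each a list of 7 numbers: the opening, from -1 (shut) to 1 (fully open), then the shift along the tool's x, y, z in mm, then the turn, a rotation vector about the tool's x, y, z in degrees. A call has 1 to 8 rows; each row is the pose to reach, as a shift and turn from the pose commanded when the call began, along the tool's axes at that moment; what a row does not reach only later rows make up. A row lasts 1/12 s, in which the tool goes at most 41.7 mm and 7.16 degrees, less where a joint would pass 70% of its speed; a pose out of reach is approached as far as the arm can. A call with a gripper value outside its range is refused whole. The fingers move at their own pace and stop on an object; the grip force is fixed at half the most. Time passes only in rows, so rows that repeat a pose let the fingers close. It gives the time, the measured TCP pose, the force, the opening and the grip force at its end, in the units of the state.
- r.sense(): the state, without advancing time (a new reading comes with each control period).
- vision.capture(name): name is "scene" or "top" or "wrist"; returns (picture, depth): 480x640x3 uint8, red, green, blue; 480x640 float32, m along the optical axis (not along the pixel's ray), 0 where there is no reading.
- vision.camera_model(name): a dict with "vertical_fov" (degrees; the focal length in pixels is half the picture's height over the tangent of half this angle, whatever the lens; pixels are square), "cx", "cy" (the principal point, pixels), "extrinsics" (4x4, takes a point from camera to world coordinates); the wrist camera has in their place "mount" (4x4, takes a point from camera to tool coordinates, whose origin is the TCP and whose axes are the flange's). Camera axes: x right, y down, z forward; pixel columns grow to the right and rows downward; lengths in m; the calibration is good to about 2 mm. A picture is of the moment at which its call begins: read the wrist's pose just before it. camera_model takes no time and is no camera call.
- r.finish_job(): hands the job in; it is judged then, once.
Trained networks look in the newest picture that a camera, given by its name, has taken for a name from the list of things; names that differ only in an ending like _2 or _b are one class to them, and where a whole thing is asked for, a point or a joint stands for the part that bears it (a point fixed in the world has none). Each returns a list of dicts, best first, with "conf" (0 to 1); they miss things now and then, are a little off and sometimes report something else, mostly with a low value. They report only what shows in the picture. A call takes as long as a camera call. They do not tell look-alikes from the thing itself.
- vision.find_in(camera, thing): "uv" ([column, row] in pixels, amid what is visible of it).
- vision.cut_out(camera, thing): "region" (480x640 bool, what is visible of it) and "uv" ([column, row] in pixels, amid what is visible of it).
The state is a dict: "time_s": time; "joints": joint angles; "joint_velocities": joint speeds; "effort": joint torques, N m; "tcp_pos": TCP position; "ee_rot": TCP orientation; "wrist_force": force on the tool from outside, world axes, zero at the start; "moment": the same for the moment, N m; "gripper_width": opening from 0.0 (shut) to 1.0 (fully open); "gripper_force": force on a finger pad.
Only numpy, scipy, OpenCV 4.12 (cv2) and the standard library are available. Lean on these libraries where they do the work, as an engineer would, in place of code of your own. Each camera call takes 0.05 s, during which the arm holds its last target. There are 200 camera calls.

## Working session

There is one attempt and no reset: what is moved stays moved. The work goes in short steps, Python scripts to look and compute and a shell command to move; the robot and the scene stay as the last step left them, time stands still between calls to the robot, and variables do not carry over. Pictures are saved under pics/ and viewed, at most 17 in all, crops included, and the job is handed in when it is done.

```bash
mkdir -p pics
cat > h.py <<'E'
import numpy as np, cv2
from station import r, vision
def cap(n):
    s=r.sense(); im,d=vision.capture(n); m=vision.camera_model(n)
    f=240/np.tan(np.radians(m["vertical_fov"])/2)
    if n=="wrist":
        T=np.eye(4);T[:3,:3]=s["ee_rot"];T[:3,3]=s["tcp_pos"];E=T@np.array(m["mount"])
    else: E=np.array(m["extrinsics"])
    v,u=np.mgrid[:480,:640]
    P=np.stack([(u-m["cx"])/f*d,(v-m["cy"])/f*d,d],-1)@E[:3,:3].T+E[:3,3]
    P[d==0]=np.nan
    return im,d,P,(f,m["cx"],m["cy"],E)
def proj(p,K):
    f,cx,cy,E=K; q=(np.asarray(p)-E[:3,3])@E[:3,:3]
    return np.stack([q[...,0]/q[...,2]*f+cx,q[...,1]/q[...,2]*f+cy],-1)
def save(im,n): cv2.imwrite(f"pics/{n}.png",im[...,::-1])
E
python3 - <<'E'
from h import *
np.set_printoptions(precision=3,suppress=True)
print(r.sense(), r.nose_length)
ims=[]
for c in("top","scene"):
    im,d,P,K=cap(c); np.savez(f"{c}.npz",im=im,P=P,f=K[0],cx=K[1],cy=K[2],E=K[3]); print(c,K); save(im,c)
    for t in("tray","mount","stand","board1","polish","brush","wedge","scraper","shoe_tree1"):
        for o in vision.cut_out(c,t)[:6]:
            q=P[o["region"]]; print(t,round(o["conf"],2),np.round(o["uv"]),o["region"].sum(),np.nanmedian(q,0),np.nanmax(q[:,2]))
print(vision.camera_model("wrist"))
E
```

```text
{'time_s': 0.0, 'joints': array([ 82.196,  22.09 ,   0.381,  -0.03 , -68.41 , -14.818]), 'joint_velocities': array([ 0.072,  0.068, -0.083, -0.015, -0.004,  0.043]), 'effort': array([  0.001, -39.067,  18.74 ,   4.22 ,   0.011,  -0.   ]), 'tcp_pos': array([0.24 , 0.577, 0.404]), 'ee_rot': array([[ 0.923, -0.385, -0.001],
       [-0.385, -0.923, -0.002],
       [ 0.   ,  0.002, -1.   ]]), 'wrist_force': array([-0.086,  0.21 ,  0.736]), 'moment': array([-0.004, -0.007, -0.041]), 'gripper_force': 0.0, 'gripper_width': 1.004643237124749} 0.1822
top (np.float64(489.2713063793922), 313.8200133901877, 241.15804906429838, array([[-0.026, -0.992,  0.124,  0.368],
       [-1.   ,  0.024, -0.02 ,  0.015],
       [ 0.017, -0.124, -0.992,  1.436],
       [ 0.   ,  0.   ,  0.   ,  1.   ]]))
tray 0.9 [311. 238.] 2832 [ 0.55  -0.006  0.05 ] 0.06401379038211563
mount 0.71 [314. 235.] 3326 [ 0.558 -0.012  0.048] 0.06726887392801584
stand 0.63 [396. 246.] 1492 [ 0.529 -0.261  0.013] 0.12156265942216393
stand 0.25 [408. 274.] 522 [ 0.44  -0.277  0.072] 0.11531744750123885
board1 0.85 [403. 258.] 606 [ 0
[... 1896 characters left out ...]
5842447596
brush 0.86 [234. 162.] 649 [ 0.351 -0.449  0.036] 0.04966750215118676
wedge 0.7 [240. 287.] 471 [ 0.749 -0.146  0.021] 0.038887138280268685
scraper 0.89 [408. 346.] 1593 [0.659 0.372 0.007] 0.019628616577336055
scraper 0.38 [255. 205.] 275 [ 0.506 -0.261  0.083] 0.11702468202735283
shoe_tree1 0.8 [480. 313.] 1029 [0.47  0.523 0.038] 0.06766011296099617
shoe_tree1 0.69 [446. 270.] 858 [0.368 0.363 0.038] 0.06636988850825865
{'vertical_fov': 58.311407200211036, 'cx': 322.5978819625881, 'cy': 239.27207971630736, 'mount': array([[ 0.   , -0.954, -0.301,  0.082],
       [ 1.   ,  0.   ,  0.   ,  0.   ],
       [-0.   , -0.301,  0.954,  0.019],
       [ 0.   ,  0.   ,  0.   ,  1.   ]])}
```

Run:
```python
import numpy as np,cv2
a=np.load("top.npz");im=a["im"][120:360,80:540]
cv2.imwrite("pics/topz.png",cv2.resize(im[...,::-1],(800,417),interpolation=cv2.INTER_CUBIC))
im=a["im"][190:310,230:450]
cv2.imwrite("pics/topzz.png",cv2.resize(im[...,::-1],(800,436),interpolation=cv2.INTER_CUBIC))
```

```text
(no output)
```

View pics/topz.png

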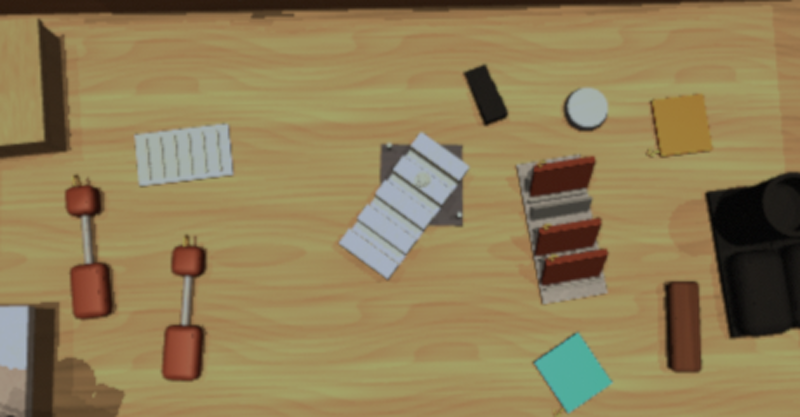

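View pics/topzz.png

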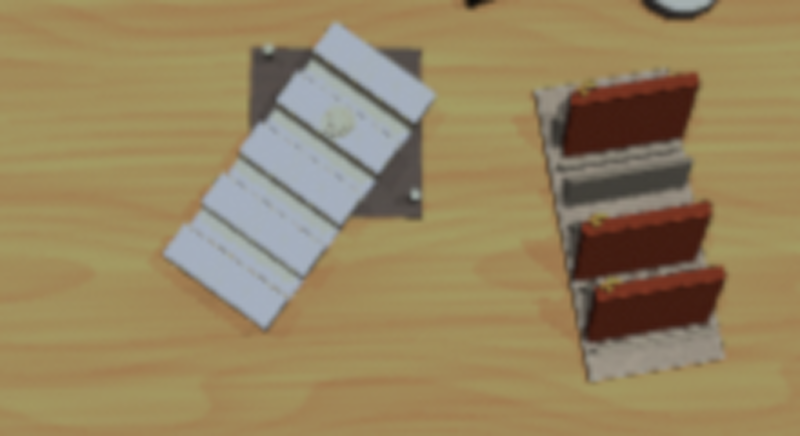

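The top view shows the tray (crop centre ~(300,175)) part swung, with its long end at lower-left. The stand is at the right with three boards, third place empty; the orange and turquoise boards are the look-alikes. Next I measure the tray and stand.

```bash
cat >> h.py <<'E'
def tray(P,im=None,reg=None):
    # rect fit of block tops
    m=(abs(P[...,2]-0.052)<0.010)&(np.abs(P[...,0]-.55)<.25)&(np.abs(P[...,1]-.0)<.2)
    if reg is not None: m&=reg
    m=cv2.morphologyEx(m.astype(np.uint8),cv2.MORPH_OPEN,np.ones((3,3)))>0
    q=P[m]; (c,wh,a)=cv2.minAreaRect((q[:,:2]*1000).astype(np.float32))
    return np.array(c),wh,a,np.median(q[:,2]),q
E
python3 - <<'E'
from h import *
np.set_printoptions(precision=3,suppress=True)
for c in("top","scene"):
    a=np.load(c+".npz");P=a["P"];K=(a["f"],a["cx"],a["cy"],a["E"])
    print(c,tray(P)[:4])
    # table height check
    g=P[(abs(P[...,0]-.45)<.03)&(abs(P[...,1]-.2)<.03)]; print("table z",np.nanmedian(g[:,2]),g[:,2].std())
    im=a["im"].astype(int)
    # red boards
    m=(im[...,0]>1.9*im[...,1])&(np.abs(P[...,0]-.52)<.13)&(np.abs(P[...,1]+.27)<.1)&(P[...,2]>.03)
    n,l,s,cc=cv2.connectedComponentsWithStats(m.astype(np.uint8))
    for i in range(1,n):
        if s[i,4]<60: continue
        q=P[l==i]; ctr=q.mean(0); w,V=np.linalg.eigh(np.cov((q-ctr).T)); 
        t=q[q[:,2]>np.percentile(q[:,2],75)]
        print(s[i,4],ctr,"n",V[:,0],"long",V[:,2],"zmin/max",q[:,2].min(),q[:,2].max(),"y",np.percentile(q[:,1],[1,99]),"top",t.mean(0))
a=np.load("top.npz");P=a["P"]
v,u=int(190+122/3.636),int(230+337/3.636); print("pin",P[v-2:v+3,u-2:u+3].reshape(-1,3).mean(0))
E
```

```text
top (array([551.993,  -7.779]), (100.02235412597656, 230.21844482421875), 52.6041145324707, np.float64(0.052276283188844364))
table z -0.00209433203618703 0.0029753704728976444
505 [ 0.592 -0.266  0.072] n [ 0.913  0.131 -0.387] long [-0.205  0.966 -0.156] zmin/max 0.030176403675586716 0.10561872673160111 y [-0.313 -0.219] top [ 0.604 -0.267  0.098]
462 [ 0.492 -0.27   0.073] n [ 0.912  0.134 -0.388] long [-0.185  0.978 -0.096] zmin/max 0.030040205916455953 0.10680096869813682 y [-0.317 -0.222] top [ 0.503 -0.269  0.098]
441 [ 0.443 -0.277  0.074] n [ 0.908  0.135 -0.397] long [-0.192  0.976 -0.106] zmin/max 0.030286986574166397 0.10684832793586274 y [-0.325 -0.23 ] top [ 0.454 -0.277  0.099]
scene (array([556.325,  -2.317]), (106.2939682006836, 231.27456665039062), 52.39212417602539, np.float64(0.052934973197952595))
table z -0.00029752309891506457 0.0034419759337073613
77 [ 0.461 -0.278  0.096] n [ 0.787  0.112 -0.607] long [-0.122  0.992  0.025] zmin/max 0.08209200000221162 0.10508712287036248 y [-0.321 -0.227] top [ 0.463 -0.275  0.1  ]
81 [ 0.511 -0.272  0.096] n [ 0.975  0.13  -0.182] long [-0.132  0.991  0.003] zmin/max 0.08076340860750975 0.10513369776783055 y [-0.312 -0.232] top [ 0.511 -0.272  0.101]
86 [ 0.611 -0.268  0.096] n [ 0.929  0.124 -0.349] long [-0.129  0.992  0.007] zmin/max 0.07265165016090669 0.10319287073031225 y [-0.308 -0.229] top [ 0.612 -0.265  0.101]
pin [ 0.592 -0.037  0.062]
```

```bash
cat >> h.py <<'E'
from scipy.spatial.transform import Rotation as Ro
def go(p,R=None):
    "tool shift (mm), rotvec (deg) from sensed pose to TCP p, rotation R"
    s=r.sense(); R0=np.array(s["ee_rot"])
    d=R0.T@(np.asarray(p)-s["tcp_pos"])*1000
    rv=np.zeros(3) if R is None else Ro.from_matrix(R0.T@R).as_rotvec(degrees=True)
    return np.round(d,1),np.round(rv,1)
E
R='[-1,260,179,0,0,0,0]'
python3 -m creep '[[-1,260,179,0,0,0,0],[-1,260,179,0,0,0,0],[-1,260,179,0,0,0,0],[-1,260,179,0,0,0,0],[-1,260,179,0,0,0,0],[-1,260,179,0,0,0,0],[-1,260,179,0,0,0,0],[-1,260,179,0,0,0,0]]'
python3 -m creep '[[-1,173,119,0,0,0,0],[-1,173,119,0,0,0,0],[-1,173,119,0,0,0,0],[-1,173,119,0,0,0,0],[-1,173,119,0,0,0,0],[-1,173,119,0,0,0,0],[-1,173,119,0,0,0,0],[-1,173,119,0,0,0,0]]'
python3 -c "from h import *;print(go([.525,.135,.212]))"
```

```text
time_s: 1.67
tcp_pos: [0.4126, 0.3085, 0.4051]
ee_rot: [[0.922, -0.387, 0.0], [-0.387, -0.922, -0.0], [0.0, 0.0, -1.0]]
wrist_force: [0.6, 0.1, 0.4]
gripper_width: 0.477
gripper_force: 0.0
time_s: 2.33
tcp_pos: [0.5254, 0.1351, 0.4046]
ee_rot: [[0.923, -0.386, -0.0], [-0.386, -0.923, 0.0], [-0.0, 0.0, -1.0]]
wrist_force: [-0.5, 0.3, 0.4]
gripper_width: 0.009
gripper_force: 0.0
(array([ -0.3,   0.2, 192.6]), array([0., 0., 0.]))
```

```bash
python3 -m creep '[[-1,0,0,192,0,0,0],[-1,0,0,192,0,0,0],[-1,0,0,192,0,0,0],[-1,0,0,192,0,0,0],[-1,0,0,192,0,0,0],[-1,0,0,192,0,0,0],[-1,0,10,192,0,0,0],[-1,0,20,192,0,0,0]]'
python3 -m creep '[[-1,-1,9,0,0,0,0],[-1,-6,17,0,0,0,0],[-1,-11,26,0,0,0,0],[-1,-16,36,0,0,0,0],[-1,-21,46,0,0,0,0],[-1,-26,56,0,0,0,0],[-1,-28,66,0,0,0,0],[-1,-30,76,0,0,0,0]]'
python3 -m creep '[[-1,-1,8,0,0,0,0],[-1,-2,16,0,0,0,0],[-1,-3,22,0,0,0,0],[-1,-4,27,0,0,0,0],[-1,-5,31,0,0,0,0],[-1,-5,31,0,0,0,0]]'
python3 - <<'E'
from h import *
for c in("top","scene"):
    im,d,P,K=cap(c); o=vision.cut_out(c,"tray")[0]; print(tray(P)[:4],tray(P,reg=cv2.dilate(o["region"].astype(np.uint8),np.ones((5,5)))>0)[:4])
    save(im,c+"2")
E
```

```text
time_s: 3.0
tcp_pos: [0.5182, 0.1179, 0.2145]
ee_rot: [[0.924, -0.382, 0.003], [-0.382, -0.924, 0.001], [0.003, -0.002, -1.0]]
wrist_force: [0.1, 0.1, 0.9]
gripper_width: 0.004
gripper_force: 0.0
time_s: 3.67
tcp_pos: [0.4597, 0.0575, 0.2128]
ee_rot: [[0.923, -0.385, -0.001], [-0.385, -0.923, -0.0], [-0.001, 0.0, -1.0]]
wrist_force: [-1.1, 3.3, 1.7]
gripper_width: 0.005
gripper_force: 1.5
time_s: 4.17
tcp_pos: [0.4437, 0.0308, 0.2125]
ee_rot: [[0.923, -0.385, -0.001], [-0.385, -0.923, -0.001], [-0.001, 0.001, -1.0]]
wrist_force: [-0.4, 0.8, 0.3]
gripper_width: 0.008
gripper_force: 0.2
(array([541.62646484, -36.92427063]), (98.32490539550781, 228.8817901611328), 88.60101318359375, np.float64(0.052444519085388164)) (array([541.62646484, -36.92427063]), (98.32490539550781, 228.8817901611328), 88.60101318359375, np.float64(0.052444519085388164))
(array([545.92456055, -31.86355591]), (103.48018646240234, 232.5044708251953), 88.6166763305664, np.float64(0.05262220417454455)) (array([545.92456055, -31.86355591]), (103.48018646240234, 232.5044708251953), 88.6166763305664, np.float64(0.05262220417454455))
```

Now 88.6°, not yet at the stop (low force). Push on until the force rises.

```bash
python3 -m creep '[[-1,1,4,0,0,0,0],[-1,2,8,0,0,0,0],[-1,3,12,0,0,0,0],[-1,3,12,0,0,0,0]]'
python3 -m creep '[[-1,1,3,0,0,0,0],[-1,2,6,0,0,0,0],[-1,2,6,0,0,0,0]]'
```

```text
time_s: 4.7
tcp_pos: [0.443, 0.0259, 0.2128]
ee_rot: [[0.922, -0.387, 0.008], [-0.387, -0.922, 0.014], [0.002, -0.016, -1.0]]
wrist_force: [-15.6, 53.2, -1.4]
gripper_width: 0.005
gripper_force: 26.0
time_s: 4.95
tcp_pos: [0.4427, 0.024, 0.2129]
ee_rot: [[0.922, -0.387, 0.011], [-0.387, -0.922, 0.021], [0.003, -0.024, -1.0]]
wrist_force: [-26.3, 86.2, 0.4]
gripper_width: 0.001
gripper_force: 42.0
```

```bash
python3 -m creep '[[-1,0,-25,0,0,0,0],[-1,0,-50,0,0,0,0],[-1,0,-50,-40,0,0,0],[-1,0,-50,-80,0,0,0],[-1,0,-50,-120,0,0,0],[-1,0,-50,-160,0,0,0],[-1,0,-50,-200,0,0,0],[-1,0,-50,-200,0,0,0]]'
python3 - <<'E'
from h import *
a=np.radians(-82); R=np.array([[np.cos(a),np.sin(a),0],[np.sin(a),-np.cos(a),0],[0,0,-1]]).T
R=np.array([[np.cos(a),np.sin(a),0],[np.sin(a),-np.cos(a),0],[0,0,-1]])
print(R,go([.53,-.2,.42],R))
for c in("top","scene"):
    im,d,P,K=cap(c); print(tray(P)[:4])
E
```

```text
time_s: 5.62
tcp_pos: [0.4627, 0.0595, 0.4212]
ee_rot: [[0.924, -0.383, 0.016], [-0.383, -0.924, 0.005], [0.013, -0.01, -1.0]]
wrist_force: [0.9, 0.3, 1.1]
gripper_width: 0.004
gripper_force: 0.0
[[ 0.1391731  -0.99026807  0.        ]
 [-0.99026807 -0.1391731   0.        ]
 [ 0.          0.         -1.        ]] (array([161.5, 213.9,   1.1]), array([-0.9, -0.4, 59.5]))
(array([541.7409668 , -36.77128601]), (98.2933120727539, 229.16482543945312), 88.52812194824219, np.float64(0.05238100833714143))
(array([545.25183105, -32.71743011]), (105.21012115478516, 235.23080444335938), 88.69937133789062, np.float64(0.052571909994767685))
```

```bash
python3 -m creep '[[-1,162,214,0,0,0,60],[-1,162,214,0,0,0,60],[-1,162,214,0,0,0,60],[-1,162,214,0,0,0,60],[-1,162,214,0,0,0,60],[-1,162,214,0,0,0,60],[-1,162,214,0,0,0,60],[-1,162,214,0,0,0,60]]'
python3 -m creep '[[-0.4,7,2,0,0,0,4],[-0.4,7,2,0,0,0,4],[-0.4,7,2,0,0,0,4]]'
cat >> h.py <<'E'
def boards(im,P,box):
    x0,x1,y0,y1=box; I=im.astype(int); out=[]
    m=(I[...,0]>1.8*I[...,1])&(P[...,0]>x0)&(P[...,0]<x1)&(P[...,1]>y0)&(P[...,1]<y1)&(P[...,2]>.03)
    n,l,s,cc=cv2.connectedComponentsWithStats(cv2.erode(m.astype(np.uint8),np.ones((3,3))))
    for i in range(1,n):
        if s[i,4]<300: continue
        out.append(P[l==i])
    return out
E
python3 - <<'E'
from h import *
np.set_printoptions(precision=3,suppress=True)
im,d,P,K=cap("wrist"); np.savez("w1.npz",im=im,P=P,f=K[0],cx=K[1],cy=K[2],E=K[3]);save(im,"w1")
print(r.sense()["tcp_pos"],r.sense()["ee_rot"],r.sense()["joints"])
print(tray(P)[:4])
for q in boards(im,P,(.38,.7,-.36,-.16)):
    c=q.mean(0);w,V=np.linalg.eigh(np.cov((q-c).T));print(len(q),c,V[:,0],V[:,2],np.percentile(q,[1,99],axis=0))
E
```

```text
time_s: 6.38
tcp_pos: [0.5288, -0.2043, 0.4093]
ee_rot: [[0.164, -0.986, -0.006], [-0.986, -0.164, 0.0], [-0.001, 0.006, -1.0]]
wrist_force: [-0.0, 1.4, -0.5]
gripper_width: 0.006
gripper_force: 0.0
time_s: 6.63
tcp_pos: [0.5274, -0.2082, 0.4107]
ee_rot: [[0.107, -0.994, -0.004], [-0.994, -0.107, 0.001], [-0.001, 0.004, -1.0]]
wrist_force: [0.3, -1.2, -0.4]
gripper_width: 0.154
gripper_force: 0.0
[ 0.527 -0.208  0.411] [[ 0.108 -0.994 -0.003]
 [-0.994 -0.108  0.001]
 [-0.001  0.003 -1.   ]] [ -5.135  16.169  -7.245  -0.021 -66.758  11.323]
(array([507.482, -35.313]), (99.85538482666016, 58.63849639892578), 88.35506439208984, np.float64(0.05497555401270032))
8957 [ 0.595 -0.269  0.077] [ 0.91   0.134 -0.392] [-0.161  0.986 -0.038] [[ 0.574 -0.313  0.034]
 [ 0.615 -0.219  0.102]]
3153 [ 0.454 -0.282  0.093] [ 0.879  0.138 -0.456] [-0.173  0.984 -0.036] [[ 0.43  -0.324  0.046]
 [ 0.468 -0.233  0.102]]
4782 [ 0.498 -0.275  0.084] [ 0.897  0.137 -0.42 ] [-0.22   0.963 -0.156] [[ 0.475 -0.317  0.036]
 [ 0.516 -0.225  0.102]]
```

View pics/w1.png

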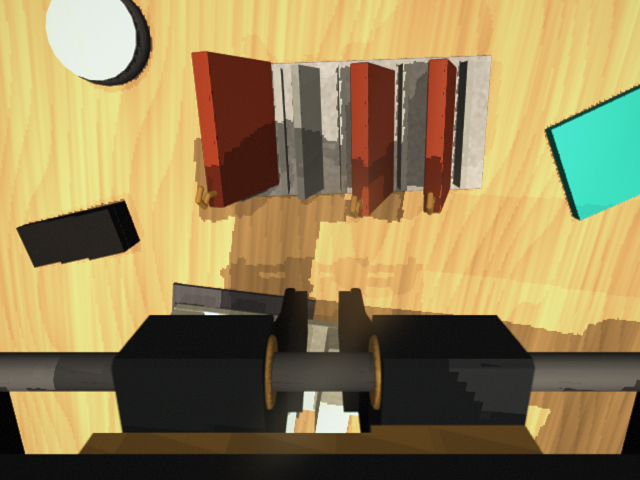

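The wrist view shows boards at (235,130), (368,135) and (437,135), with the hooks at the +y ends. That agrees with the top view. Next I work out the grasp of the far board.

```bash
cat >> h.py <<'E'
L=.35
def bfit(q,L=L,psi=None):
    # psi from y-ends line: use plane normal yaw
    c=q.mean(0)
    if psi is None:
        w,V=np.linalg.eigh(np.cov((q-c).T)); n=V[:,0]*np.sign(V[0,0]); psi=np.arctan2(n[1],n[0])
    xb=np.array([np.cos(psi)*np.cos(L),np.sin(psi)*np.cos(L),-np.sin(L)])
    zb=np.array([np.cos(psi)*np.sin(L),np.sin(psi)*np.sin(L),np.cos(L)])
    yb=np.cross(zb,xb); B=np.c_[xb,yb,zb]; k=(q-c)@B
    x0=np.percentile(k[:,0],15)+.006; y0=(np.percentile(k[:,1],1)+np.percentile(k[:,1],99))/2; z0=np.percentile(k[:,2],99)-.090
    return c+B@[x0,y0,z0],B,np.degrees(psi),np.ptp(np.percentile(k,[1,99],axis=0),axis=0)
def grasp(o,B,up=0,g=.070):
    R=np.c_[-B[:,1],-B[:,0],-B[:,2]]
    return o+B[:,2]*(g+.164+up),R
E
python3 - <<'E'
from h import *
np.set_printoptions(precision=3,suppress=True)
a=np.load("w1.npz")
for q in boards(a["im"],a["P"],(.38,.7,-.36,-.16)):
    o,B,psi,e=bfit(q); print("origin",o,"psi",psi,"extent",e, "pre",go(*grasp(o,B,.06)),grasp(o,B)[0])
E
```

```text
origin [ 0.577 -0.269  0.016] psi 8.348520926845424 extent [0.011 0.095 0.074] pre (array([  62.3, -144. ,  118.4]), array([-19.9,   0.4,  -2.1])) [ 0.657 -0.257  0.236]
origin [ 0.428 -0.282  0.017] psi 8.918779348727716 extent [0.011 0.092 0.062] pre (array([ 58.7,   5.7, 118.3]), array([-19.9,   0.5,  -2.7])) [ 0.508 -0.27   0.237]
origin [ 0.477 -0.274  0.017] psi 8.712676767811944 extent [0.011 0.094 0.071] pre (array([ 56.2, -43.9, 118.4]), array([-19.9,   0.5,  -2.5])) [ 0.557 -0.262  0.236]
```

```bash
python3 -m creep '[[-0.17,62,-144,10,-20,0.5,-2],[-0.17,62,-144,10,-20,0.5,-2],[-0.17,62,-144,10,-20,0.5,-2],[-0.17,62,-144,10,-20,0.5,-2],[-0.17,62,-144,118,-20,0.5,-2],[-0.17,62,-144,118,-20,0.5,-2],[-0.17,62,-144,118,-20,0.5,-2],[-0.17,62,-144,118,-20,0.5,-2]]'
python3 - <<'E'
from h import *
np.set_printoptions(precision=3,suppress=True)
im,d,P,K=cap("wrist"); save(im,"w2"); np.savez("w2.npz",im=im,P=P)
for q in boards(im,P,(.38,.7,-.36,-.16)):
    o,B,psi,e=bfit(q,psi=np.radians(8.5)); print("origin",o,"extent",e, "go",go(*grasp(o,B)),grasp(o,B)[0])
E
```

```text
time_s: 7.35
tcp_pos: [0.6761, -0.2529, 0.2859]
ee_rot: [[0.142, -0.925, -0.352], [-0.99, -0.135, -0.047], [-0.004, 0.355, -0.935]]
wrist_force: [-1.3, 0.8, -0.9]
gripper_width: 0.412
gripper_force: 0.0
origin [ 0.581 -0.278  0.016] extent [0.011 0.079 0.059] go (array([10.5, -2.4, 58. ]), array([ 0.4,  0.1, -0.2])) [ 0.661 -0.266  0.235]
origin [ 0.434 -0.284  0.014] extent [0.011 0.091 0.043] go (array([ -5.1, 134.7, 110.5]), array([ 0.4,  0.1, -0.2])) [ 0.513 -0.272  0.234]
origin [ 0.483 -0.281  0.015] extent [0.012 0.081 0.042] go (array([-0.5, 89. , 93. ]), array([ 0.4,  0.1, -0.2])) [ 0.562 -0.27   0.235]
```

View pics/w2.png

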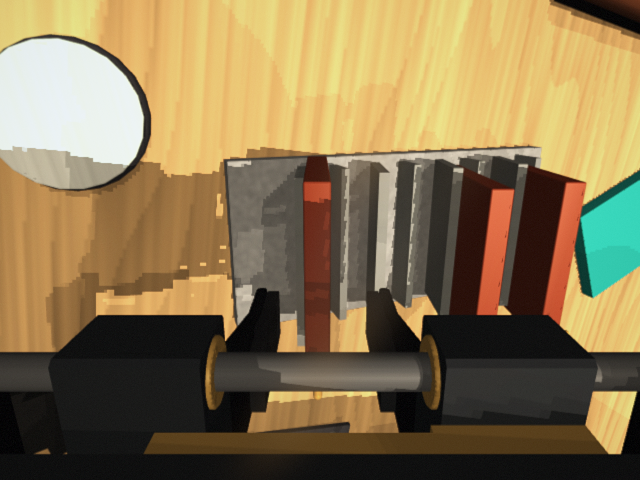

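```bash
python3 -m creep '[[-0.17,1.5,-1,20,0.4,0,0],[-0.17,1.5,-1,40,0.4,0,0],[-0.17,1.5,-1,58,0.4,0,0],[-0.17,1.5,-1,58,0.4,0,0],[-1,1.5,-1,58,0.4,0,0],[-1,1.5,-1,58,0.4,0,0],[-1,1.5,-1,58,0.4,0,0],[-1,1.5,-1,58,0.4,0,0]]'
python3 -m creep '[[-1,0,0,-15,0,0,0],[-1,0,0,-30,0,0,0],[-1,0,0,-50,0,0,0],[-1,0,0,-75,0,0,0],[-1,0,0,-100,0,0,0],[-1,0,0,-130,0,0,0],[-1,0,0,-130,0,0,0]]'
python3 -c "
from h import *
np.set_printoptions(precision=3,suppress=True)
im,d,P,K=cap('top');save(im[190:310,230:450],'t3');print(tray(P,reg=vision.cut_out('top','tray')[0]['region'])[:4])
for q in boards(im,P,(.38,.75,-.4,-.1)): print(len(q),q.mean(0))
im,d,P,K=cap('wrist');save(im,'w3');print(r.sense()['joints'],r.sense()['gripper_width'])
# board in hand: tool-frame extents
s=r.sense();I=im.astype(int);m=(I[...,0]>1.8*I[...,1]);q=(P[m]-s['tcp_pos'])@s['ee_rot'];q=q[(abs(q[:,1])<.03)&(q[:,2]<.3)];print(len(q),np.nanpercentile(q,[1,50,99],axis=0))
"
```

```text
time_s: 8.07
tcp_pos: [0.6597, -0.2586, 0.2419]
ee_rot: [[0.142, -0.934, -0.329], [-0.99, -0.133, -0.051], [0.004, 0.332, -0.943]]
wrist_force: [-0.4, 0.6, -0.4]
gripper_width: 0.195
gripper_force: 0.0
time_s: 8.65
tcp_pos: [0.704, -0.2521, 0.3703]
ee_rot: [[0.143, -0.937, -0.32], [-0.99, -0.133, -0.055], [0.009, 0.324, -0.946]]
wrist_force: [0.1, -0.6, 1.2]
gripper_width: 0.136
gripper_force: 30.0
(array([546.139,  -9.51 ]), (43.25846862792969, 219.29513549804688), 88.60907745361328, np.float64(0.05201106436845626))
314 [ 0.492 -0.269  0.077]
334 [ 0.443 -0.277  0.076]
[ -6.568  39.659  21.86    4.979 -91.126  13.949] 0.13516649681942827
6544 [[-0.04  -0.005  0.156]
 [ 0.022  0.001  0.157]
 [ 0.049  0.006  0.232]]
```

View pics/w3.png

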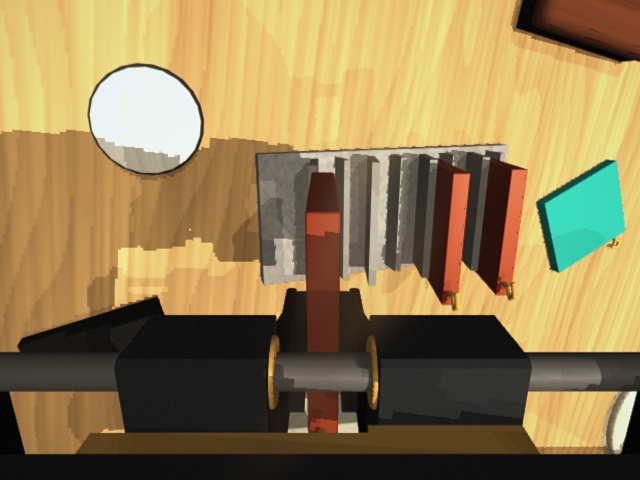

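Board is held, 7.5 mm below its top and centred. Now upright it and go where the wrist camera sees the tray.

```bash
cat >> h.py <<'E'
def Rv(psi):
    p=np.radians(psi);xb=np.array([np.cos(p),np.sin(p),0]);yb=np.array([-np.sin(p),np.cos(p),0]);return np.c_[-yb,-xb,[0,0,-1]]
E
python3 -c "
from h import *
print(go([.55,.09,.41],Rv(-1.4)))"
```

```text
(array([-359.9,  112.3,  -11.1]), array([19.5, -1.7,  9.4]))
```

```bash
python3 -m creep '[[-1,0,13,-38,0,0,0],[-1,-40,30,-50,7,0,3],[-1,-80,50,-50,14,0,6],[-1,-120,70,-45,19.5,-1.7,9.4],[-1,-160,80,-40,19.5,-1.7,9.4],[-1,-200,90,-35,19.5,-1.7,9.4],[-1,-240,100,-30,19.5,-1.7,9.4],[-1,-280,106,-20,19.5,-1.7,9.4]]'
python3 -c "
from h import *
print(go([.55,.09,.41],Rv(-1.4)))"
```

```text
time_s: 9.47
tcp_pos: [0.5716, 0.0048, 0.4175]
ee_rot: [[-0.025, -1.0, -0.001], [-1.0, 0.025, -0.001], [0.001, 0.001, -1.0]]
wrist_force: [1.7, 1.1, 0.0]
gripper_width: 0.135
gripper_force: 30.0
(array([-84.6,  23.7,   7.4]), array([ 0.1, -0.1, -0. ]))
```

```bash
python3 -m creep '[[-1,-42,12,4,0,0,0],[-1,-84,24,7,0,0,0],[-1,-84,24,7,0,0,0],[-1,-84,24,7,0,0,0]]'
python3 -c "
from h import *
np.set_printoptions(precision=4,suppress=True)
im,d,P,K=cap('wrist');save(im,'w4');np.savez('w4.npz',im=im,P=P)
print(r.sense()['tcp_pos'])
t=vision.cut_out('wrist','tray'); print([(o['conf'],o['region'].sum()) for o in t])
q=P[t[0]['region']&(abs(P[...,2]-.053)<.008)]
print(np.percentile(q,[.5,2,50,98,99.5],axis=0)); print(tray(P,reg=t[0]['region'])[:4])
"
```

```text
time_s: 9.8
tcp_pos: [0.5504, 0.0903, 0.4092]
ee_rot: [[-0.02, -1.0, -0.003], [-1.0, 0.02, -0.002], [0.002, 0.003, -1.0]]
wrist_force: [0.5, -0.4, -0.4]
gripper_width: 0.135
gripper_force: 30.0
[0.5509 0.089  0.4095]
[(0.8, np.int64(35713))]
[[ 0.4297 -0.0633  0.046 ]
 [ 0.432  -0.0615  0.0493]
 [ 0.5396 -0.0245  0.0551]
 [ 0.655   0.0134  0.0567]
 [ 0.6573  0.0157  0.0571]]
(array([543.4536, -24.5061]), (80.20342254638672, 230.7117156982422), 88.95726013183594, np.float64(0.0550448201730003))
```

View pics/w4.png

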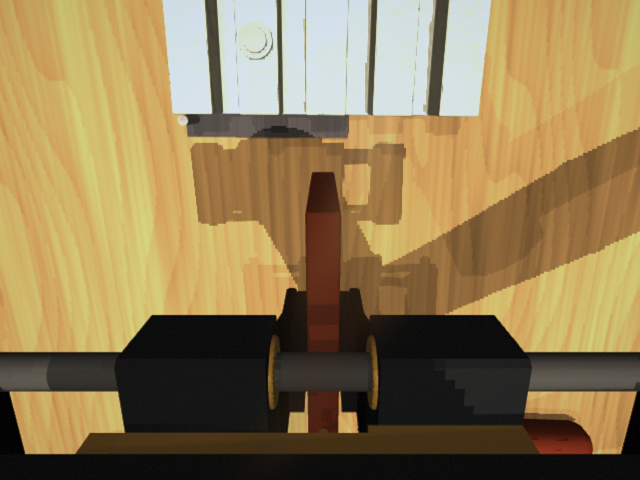

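Wrist view: tray across the top, slots at columns 212/280/370/437, pin at (254,40), board straight in the hand. Tray centre comes to (0.5435,-0.0347), agreeing with the other cameras. Place in slot 1.

```bash
python3 -c "
from h import *
print(go([.6185,-.0365,.41],Rv(-1.4)))"
```

```text
(array([122.9, -70.1,  -0.2]), array([ 0.1, -0.1,  0. ]))
```

```bash
python3 -m creep '[[-1,40,-23,0,0,0,0],[-1,80,-46,0,0,0,0],[-1,123,-70,0,0,0,0],[-1,123,-70,0,0,0,0],[-1,123,-70,40,0,0,0],[-1,123,-70,80,0,0,0],[-1,123,-70,80,0,0,0],[-1,123,-70,80,0,0,0]]'
python3 -c "
from h import *
print(go([.6185,-.0365,.262],Rv(-1.4)))"
```

```text
time_s: 10.57
tcp_pos: [0.6182, -0.0384, 0.3284]
ee_rot: [[-0.026, -1.0, -0.007], [-1.0, 0.026, -0.003], [0.003, 0.007, -1.0]]
wrist_force: [0.0, 0.7, 0.6]
gripper_width: 0.137
gripper_force: 30.0
(array([-2.1, -0.7, 66.4]), array([ 0.4, -0.2, -0.1]))
```

```bash
python3 -m creep '[[-1,-2,-0.7,12,0.4,-0.2,0],[-1,-2,-0.7,24,0.4,-0.2,0],[-1,-2,-0.7,36,0.4,-0.2,0],[-1,-2,-0.7,48,0.4,-0.2,0],[-1,-2,-0.7,58,0.4,-0.2,0],[-1,-2,-0.7,62,0.4,-0.2,0],[-1,-2,-0.7,62,0.4,-0.2,0],[-1,-2,-0.7,62,0.4,-0.2,0]]'
python3 -m creep '[[-1,0,0,2,0,0,0],[-1,0,0,4,0,0,0],[-1,0,0,4,0,0,0],[-1,0,0,4,0,0,0]]'
```

```text
time_s: 11.23
tcp_pos: [0.6231, -0.0349, 0.2813]
ee_rot: [[-0.02, -0.999, 0.026], [-1.0, 0.02, -0.0], [-0.0, -0.026, -1.0]]
wrist_force: [-5.1, -0.4, 27.8]
gripper_width: 0.132
gripper_force: 30.0
time_s: 11.57
tcp_pos: [0.6231, -0.035, 0.2796]
ee_rot: [[-0.019, -0.999, 0.027], [-1.0, 0.019, -0.001], [0.0, -0.027, -1.0]]
wrist_force: [-8.5, 0.7, 37.9]
gripper_width: 0.132
gripper_force: 30.0
```

```bash
python3 -m creep '[[-1,0,0,-5,0,0,0],[-1,0,0,-5,0,0,0]]'; python3 -c "
from h import *
np.set_printoptions(precision=4,suppress=True)
im,d,P,K=cap('wrist');save(im,'w5')
a=cv2.resize(im[180:420,240:400],(400,600));b,d2,P2,K2=cap('scene');save(b[200:320,240:400],'s5');s5=cv2.resize(b[190:310,245:325],(400,600))
save(np.hstack([a,s5]),'c5')
s=r.sense();I=im.astype(int);m=(I[...,0]>1.8*I[...,1]);q=(P[m]-s['tcp_pos'])@s['ee_rot'];q=q[(abs(q[:,1])<.03)&(q[:,2]<.3)];print(len(q),np.nanpercentile(q,[1,5,50,95,99],axis=0))
print(s['tcp_pos'])
"
```

```text
time_s: 11.73
tcp_pos: [0.6224, -0.0347, 0.2798]
ee_rot: [[-0.021, -1.0, 0.024], [-1.0, 0.021, 0.001], [-0.002, -0.024, -1.0]]
wrist_force: [-3.0, 1.3, 19.0]
gripper_width: 0.135
gripper_force: 30.0
6052 [[-0.0194 -0.0048  0.1332]
 [-0.0167 -0.0043  0.1339]
 [ 0.0237  0.0001  0.1349]
 [ 0.0469  0.0061  0.1725]
 [ 0.0471  0.0068  0.2114]]
[ 0.6225 -0.0346  0.2798]
```

View pics/c5.png

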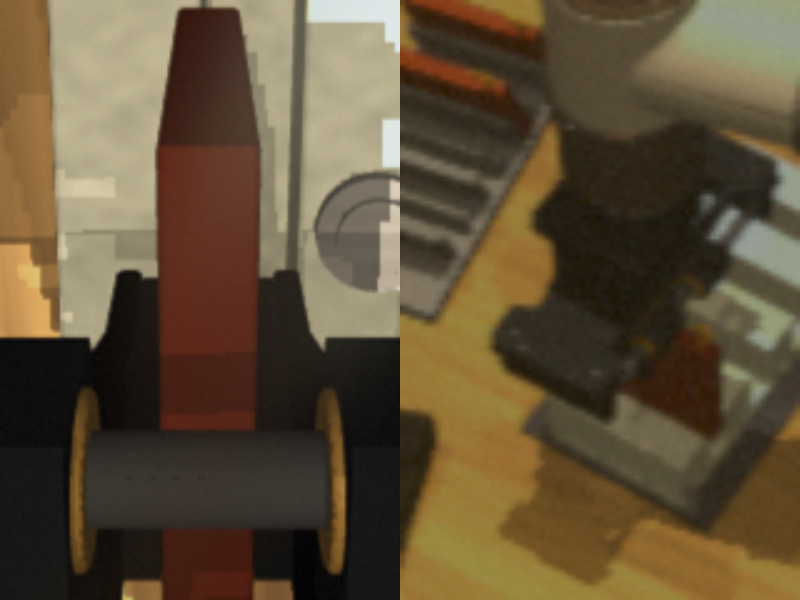

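```bash
python3 -m creep '[[-1,0,0,-20,0,0,0],[-1,0,0,-45,0,0,0],[-1,0,0,-45,0,0,0],[-1,0,0,-45,0,0,0]]'; python3 -c "
from h import *
np.set_printoptions(precision=4,suppress=True,linewidth=150)
P=np.load('w4.npz')['P']
def prof(P,x0=.42,x1=.67):
    m=(P[...,1]>-.055)&(P[...,1]<-.0)&(P[...,2]>0)&(P[...,2]<.07);q=P[m]
    for a in np.arange(x0,x1,.004):
        k=q[(q[:,0]>=a)&(q[:,0]<a+.004)]
        if len(k): print('%.3f:%d %.0f/%.0f'%(a,len(k),*(np.percentile(k[:,2],[10,90])*1000)),end='  ')
    print()
prof(P)
im,d,P,K=cap('wrist');save(im,'w6');np.savez('w6.npz',im=im,P=P)
prof(P)
s=r.sense();I=im.astype(int);m=(I[...,0]>1.8*I[...,1]);q=(P[m]-s['tcp_pos'])@s['ee_rot'];q=q[(abs(q[:,1])<.03)&(q[:,2]<.3)];print(len(q),np.nanpercentile(q,[1,5,50,95,99],axis=0))
e=q[q[:,0]>.04]
for z in np.arange(.13,.23,.01):
    k=e[abs(e[:,2]-z)<.005]
    if len(k):print(z,len(k),k[:,1].min(),k[:,1].max(),k[:,0].max())
print(s['tcp_pos'],s['ee_rot'])
"
```

```text
time_s: 12.17
tcp_pos: [0.6201, -0.0348, 0.3196]
ee_rot: [[-0.024, -1.0, 0.016], [-1.0, 0.024, 0.003], [-0.003, -0.016, -1.0]]
wrist_force: [0.2, -0.8, -0.7]
gripper_width: 0.134
gripper_force: 30.0
0.428:354 54/56  0.432:453 54/56  0.436:456 54/56  0.440:460 54/56  0.444:455 54/56  0.448:462 54/56  0.452:459 54/56  0.456:1442 16/55  0.460:360 14/16  0.464:363 14/16  0.468:235 14/16  0.476:149 54/56  0.480:456 54/56  0.484:458 54/56  0.488:455 54/56  0.492:462 54/56  0.496:459 54/56  0.500:458 54/56  0.504:563 38/56  0.508:703 15/53  0.512:363 14/16  0.516:362 14/16  0.520:369 14/16  0.524:214 14/16  0.528:406 54/56  0.532:446 54/56  0.536:469 54/56  0.540:466 54/56  0.544:449 54/56  0.548:458 54/56  0.552:460 54/56  0.556:286 16/56  0.560:363 14/16  0.564:361 14/16  0.568:368 14/16  0.572:364 14/16  0.576:756 15/55  0.580:490 54/63  0.584:477 54/65  0.588:469 54/65  0.592:464 54/65  0.596:453 54/65  0.600:434 54/64  0.604:402 54/56  0.608:39 53/55  0.612:43 14/16  0.616:356 14/16  0.620:363 14/16  0.624:519 14/43  0.628:1207 20/55  0.632:462 54/56  0.636:463 54/56  0.640:460 54/56  
[... 1327 characters left out ...]
 -0.005895641288395444 -0.002413784946387558 0.047220071599353444
0.17000000000000004 51 -0.00594743623981439 -0.002675310245336345 0.047152602338606936
0.18000000000000005 56 -0.005973223147600485 -0.00194271615232832 0.047111184631634495
0.19000000000000006 51 -0.005905430272967301 -0.0012658304931029705 0.04710552018042343
0.20000000000000007 47 -0.005962831558355626 -0.000504687726339956 0.047091849283525875
0.21000000000000008 49 -0.005982065557917593 -7.664577276859285e-05 0.04708922698538031
0.22000000000000008 28 -0.005741162366407923 0.00039405542387884043 0.047050942193747926
[ 0.6195 -0.0348  0.3175] [[-0.024  -0.9996  0.0117]
 [-0.9997  0.024   0.0027]
 [-0.003  -0.0116 -0.9999]]
```

```bash
python3 -m creep '[[-1,0,0,0,0,0,0],[-1,0,0,0,0,0,0],[-1,0,0,0,0,0,0],[-1,0,0,0,0,0,0],[-1,0,0,0,0,0,0],[-1,0,0,0,0,0,0]]'; python3 -c "
from h import *
s=r.sense();print(s['tcp_pos'],s['ee_rot'],s['wrist_force'])
print(go([.618,-.0395,.3175],Rv(-1.4)))"
```

```text
time_s: 12.72
tcp_pos: [0.6189, -0.0347, 0.3141]
ee_rot: [[-0.024, -1.0, 0.006], [-1.0, 0.024, 0.002], [-0.002, -0.006, -1.0]]
wrist_force: [0.5, -1.1, -0.8]
gripper_width: 0.135
gripper_force: 30.0
[ 0.61893823 -0.03465448  0.31407712] [[-0.02396184 -0.99969744  0.00555423]
 [-0.99971095  0.02397231  0.00182666]
 [-0.00195926 -0.00550885 -0.99998291]] [ 0.50478622 -1.05861572 -0.7705119 ]
(array([ 4.9,  0.8, -3.4]), array([-0.3,  0.1,  0. ]))
```

```bash
python3 -m creep '[[-1,4.9,0.6,0,-0.3,0.1,0],[-1,4.9,0.6,8,-0.3,0.1,0],[-1,4.9,0.6,16,-0.3,0.1,0],[-1,4.9,0.6,22,-0.3,0.1,0],[-1,4.9,0.6,26,-0.3,0.1,0],[-1,4.9,0.6,26,-0.3,0.1,0],[-1,4.9,0.6,26,-0.3,0.1,0],[-1,4.9,0.6,26,-0.3,0.1,0]]'; python3 -c "
from h import *
s=r.sense();print(s['tcp_pos'],s['ee_rot'][:,2],s['wrist_force'])
print(go([.618,-.0395,.238],Rv(-1.4)))"
```

```text
time_s: 13.38
tcp_pos: [0.6185, -0.0394, 0.2886]
ee_rot: [[-0.024, -1.0, 0.001], [-1.0, 0.024, 0.0], [-0.0, -0.001, -1.0]]
wrist_force: [0.4, -0.4, -0.4]
gripper_width: 0.136
gripper_force: 30.0
[ 0.61852705 -0.03940279  0.28862428] [ 1.45492243e-03  3.22415109e-04 -9.99998890e-01] [ 0.4089371  -0.41048725 -0.42929274]
(array([ 0.1,  0.6, 50.6]), array([-0.1,  0. ,  0. ]))
```

```bash
python3 -m creep '[[-1,0,0.5,6,0,0,0],[-1,0,0.5,12,0,0,0],[-1,0,0.5,18,0,0,0],[-1,0,0.5,18,0,0,0]]'; python3 -m creep '[[-1,0,0,6,0,0,0],[-1,0,0,12,0,0,0],[-1,0,0,18,0,0,0],[-1,0,0,24,0,0,0],[-1,0,0,29,0,0,0],[-1,0,0,29,0,0,0],[-1,0,0,29,0,0,0]]'
```

```text
time_s: 13.72
tcp_pos: [0.6172, -0.0395, 0.2686]
ee_rot: [[-0.024, -1.0, -0.002], [-1.0, 0.024, 0.0], [-0.0, 0.002, -1.0]]
wrist_force: [-0.5, 0.8, -1.0]
gripper_width: 0.135
gripper_force: 30.0
time_s: 14.3
tcp_pos: [0.6179, -0.0394, 0.2411]
ee_rot: [[-0.024, -1.0, 0.0], [-1.0, 0.024, 0.0], [-0.0, -0.0, -1.0]]
wrist_force: [-0.9, -0.5, -0.8]
gripper_width: 0.137
gripper_force: 30.0
```

```bash
python3 -m creep '[[-1,0,0,2,0,0,0],[-1,0,0,3,0,0,0],[-1,0,0,3,0,0,0]]'; python3 -m creep '[[-0.75,0,0,0,0,0,0],[-0.65,0,0,0,0,0,0],[-0.62,0,0,0,0,0,0],[-0.62,0,0,0,0,0,0]]';python3 -m creep '[[-0.62,0,0,-8,0,0,0],[-0.6,0,0,-16,0,0,0],[-0.5,0,0,-24,0,0,0],[-0.4,0,0,-45,0,0,0],[-0.3,0,0,-85,0,0,0],[-0.2,0,0,-125,0,0,0],[-0.2,0,0,-160,0,0,0],[-0.2,0,0,-160,0,0,0]]'; python3 -c "
from h import *
np.set_printoptions(precision=4,suppress=True)
for c in ('top','scene'):
  im,d,P,K=cap(c);save(im,c+'7')
  for q in boards(im,P,(.38,.75,-.4,.05)): print(c,len(q),q.mean(0),np.percentile(q,[1,99],axis=0))
a=cv2.imread('pics/top7.png')[200:300,250:400];b=cv2.imread('pics/scene7.png')[190:310,240:420]
cv2.imwrite('pics/c7.png',np.vstack([cv2.resize(a,(450,300)),cv2.resize(b,(450,300))]))
"
```

```text
time_s: 14.55
tcp_pos: [0.6181, -0.0393, 0.2399]
ee_rot: [[-0.023, -1.0, 0.002], [-1.0, 0.023, 0.0], [-0.0, -0.002, -1.0]]
wrist_force: [-2.2, 0.6, 5.3]
gripper_width: 0.134
gripper_force: 30.0
time_s: 14.88
tcp_pos: [0.6178, -0.0395, 0.2384]
ee_rot: [[-0.024, -1.0, 0.001], [-1.0, 0.024, 0.001], [-0.001, -0.001, -1.0]]
wrist_force: [0.4, -0.8, 0.3]
gripper_width: 0.18
gripper_force: 0.0
time_s: 15.55
tcp_pos: [0.6189, -0.0398, 0.4091]
ee_rot: [[-0.023, -1.0, 0.019], [-1.0, 0.023, 0.0], [-0.001, -0.019, -1.0]]
wrist_force: [1.3, -0.3, 1.0]
gripper_width: 0.391
gripper_force: 0.0
top 319 [ 0.4928 -0.2698  0.0777] [[ 0.4742 -0.3126  0.0393]
 [ 0.5097 -0.225   0.1017]]
top 343 [ 0.4425 -0.2775  0.0756] [[ 0.425  -0.3201  0.0376]
 [ 0.461  -0.2318  0.1041]]
```

View pics/c7.png

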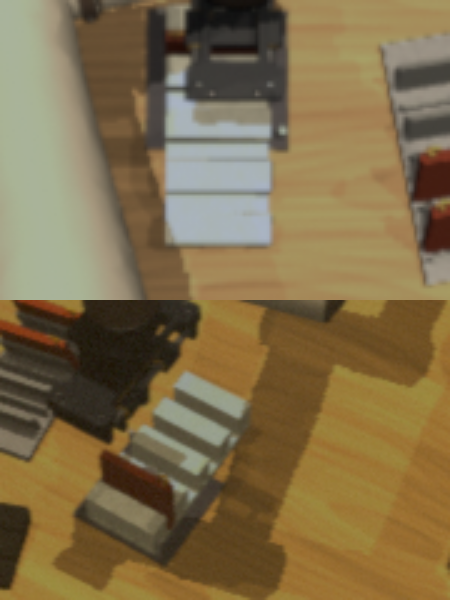

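Crops: the board stands upright in slot 1, and the two remaining boards are unmoved. Now the middle board.

```bash
cat >> h.py <<'E'
def Bm(psi,L=L):
    p=np.radians(psi);xb=np.array([np.cos(p)*np.cos(L),np.sin(p)*np.cos(L),-np.sin(L)]);zb=np.array([np.cos(p)*np.sin(L),np.sin(p)*np.sin(L),np.cos(L)])
    return np.c_[xb,np.cross(zb,xb),zb]
E
python3 -c "
from h import *
print(go(*grasp(np.array([.479,-.274,.0155]),Bm(8.5),.08,.08)))"
```

```text
(array([218.8,  23.9,  81.1]), array([-20.4,   1.8,  -9.8]))
```

```bash
python3 -m creep '[[-0.17,40,5,0,-5,0.5,-2.5],[-0.17,80,9,0,-10,1,-5],[-0.17,120,13,0,-15,1.5,-7.5],[-0.17,160,18,10,-20.4,1.8,-9.8],[-0.17,200,24,30,-20.4,1.8,-9.8],[-0.17,219,24,60,-20.4,1.8,-9.8],[-0.17,219,24,81,-20.4,1.8,-9.8],[-0.17,219,24,81,-20.4,1.8,-9.8]]'
python3 -m creep '[[-0.17,0,0,0,0,0,0],[-0.17,0,0,0,0,0,0],[-0.17,0,0,0,0,0,0]]'
cat > pg.py <<'E'
import sys
from h import *
np.set_printoptions(precision=4,suppress=True)
im,d,P,K=cap("wrist"); save(im,sys.argv[1]); s=r.sense()
for q in boards(im,P,(.38,.7,-.36,-.16)):
    k=(q-s["tcp_pos"])@s["ee_rot"]   # tool frame
    if abs(np.median(k[:,1]))>.03: continue
    t=k[k[:,2]<np.percentile(k[:,2],2)+.004]
    f=k[k[:,2]>np.percentile(k[:,2],2)+.015]
    print(len(q),"top z",np.median(t[:,2]),"top y",np.percentile(t[:,1],[2,98]),"far end x",np.percentile(k[:,0],99))
o=np.array(eval(sys.argv[2])); print("tcp",s["tcp_pos"],go(*grasp(o,Bm(8.5),0,.08)))
E
python3 pg.py w8 '[.479,-.274,.0155]'
```

```text
time_s: 16.32
tcp_pos: [0.5863, -0.259, 0.3102]
ee_rot: [[0.144, -0.923, -0.357], [-0.99, -0.137, -0.047], [-0.006, 0.36, -0.933]]
wrist_force: [-2.1, 0.3, -1.3]
gripper_width: 0.417
gripper_force: 0.0
time_s: 16.57
tcp_pos: [0.5893, -0.2571, 0.3193]
ee_rot: [[0.15, -0.928, -0.341], [-0.989, -0.14, -0.053], [0.002, 0.346, -0.938]]
wrist_force: [0.2, 0.3, 0.7]
gripper_width: 0.415
gripper_force: 0.0
3309 top z 0.23474104268207202 top y [-0.0033  0.0067] far end x 0.04856791211928322
tcp [ 0.5892 -0.257   0.3194] (array([ 0.3,  0.3, 79.7]), array([ 0.1, -0.1,  0.1]))
```

View pics/w8.png

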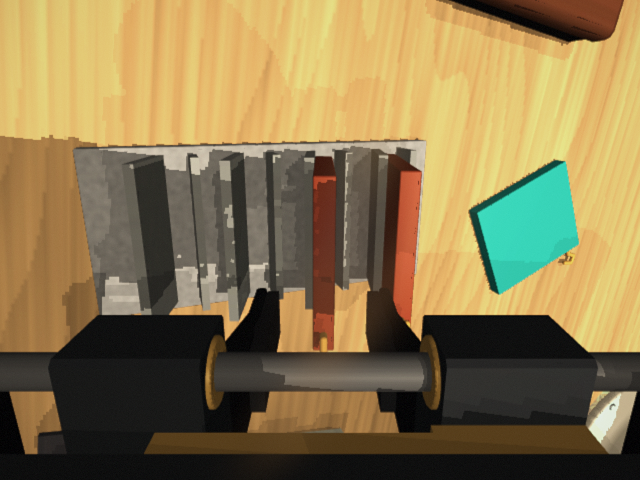

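Board sits between the fingers (320,250). Descend slowly, close with more time.

```bash
python3 -m creep '[[-0.3,-0.5,1.5,20,0,0,0],[-0.3,-0.5,1.5,40,0,0,0],[-0.3,-0.5,1.5,60,0,0,0],[-0.3,-0.5,1.5,72,0,0,0],[-0.3,-0.5,1.5,80,0,0,0],[-0.3,-0.5,1.5,80,0,0,0],[-0.3,-0.5,1.5,80,0,0,0],[-0.6,-0.5,1.5,80,0,0,0]]'
python3 -m creep '[[-1,0,0,0,0,0,0],[-1,0,0,0,0,0,0],[-1,0,0,0,0,0,0],[-1,0,0,0,0,0,0],[-1,0,0,0,0,0,0]]'
python3 -m creep '[[-1,0,0,-15,0,0,0],[-1,0,0,-30,0,0,0],[-1,0,0,-50,0,0,0],[-1,0,0,-80,0,0,0],[-1,0,0,-120,0,0,0],[-1,0,0,-150,0,0,0],[-1,0,0,-150,0,0,0]]'
cat > hand.py <<'E'
import sys
from h import *
np.set_printoptions(precision=4,suppress=True)
im,d,P,K=cap("wrist"); save(im,sys.argv[1]); s=r.sense(); I=im.astype(int)
q=(P[I[...,0]>1.8*I[...,1]]-s["tcp_pos"])@s["ee_rot"]; q=q[(abs(q[:,1])<.02)&(q[:,2]<.26)]
t=q[q[:,2]<np.nanpercentile(q[:,2],2)+.004]; e=q[q[:,0]>np.nanpercentile(q[:,0],99)-.003]
print("top z",np.median(t[:,2]),"end x",np.percentile(q[:,0],99.5))
lo=[(round(z,2),e[abs(e[:,2]-z)<.006][:,1].min().round(4)) for z in np.arange(.15,.25,.02) if (abs(e[:,2]-z)<.006).any()]; print("min y by z",lo)
o=eval(sys.argv[2]); print("tcp",s["tcp_pos"],s["ee_rot"][:,2],go(o,Rv(-1.4)))
E
python3 hand.py w9 '[.568,-.0353,.42]'
```

```text
time_s: 17.28
tcp_pos: [0.5604, -0.2616, 0.2443]
ee_rot: [[0.149, -0.928, -0.342], [-0.989, -0.14, -0.053], [0.002, 0.346, -0.938]]
wrist_force: [0.3, -0.6, 0.1]
gripper_width: 0.324
gripper_force: 0.0
time_s: 17.7
tcp_pos: [0.5596, -0.2617, 0.2429]
ee_rot: [[0.148, -0.927, -0.344], [-0.989, -0.139, -0.052], [0.0, 0.348, -0.937]]
wrist_force: [0.1, -0.2, 0.6]
gripper_width: 0.135
gripper_force: 30.0
time_s: 18.28
tcp_pos: [0.6135, -0.254, 0.3908]
ee_rot: [[0.15, -0.931, -0.332], [-0.989, -0.139, -0.057], [0.007, 0.337, -0.941]]
wrist_force: [1.0, -1.3, 1.0]
gripper_width: 0.137
gripper_force: 30.0
top z 0.14970067094892475 end x 0.049978012739878
min y by z [(np.float64(0.15), np.float64(-0.0052)), (np.float64(0.17), np.float64(-0.0052)), (np.float64(0.19), np.float64(-0.0052)), (np.float64(0.21), np.float64(-0.0053)), (np.float64(0.23), np.float64(-0.0051))]
tcp [ 0.6123 -0.2538  0.3873] [-0.3369 -0.054  -0.94  ] (array([-222.6,   22. ,  -27.6]), array([19.9, -1.9,  9.8]))
```

```bash
python3 -m creep '[[-1,-30,10,-30,4,0,2],[-1,-65,16,-35,10,-1,5],[-1,-100,20,-32,16,-1.5,8],[-1,-140,22,-28,20,-1.9,9.8],[-1,-180,22,-28,20,-1.9,9.8],[-1,-210,22,-28,20,-1.9,9.8],[-1,-222,22,-28,20,-1.9,9.8],[-1,-222,22,-28,20,-1.9,9.8]]'
python3 -m creep '[[-1,0,0,30,0,0,0],[-1,0,0,60,0,0,0],[-1,0,0,80,0,0,0],[-1,0,0,90,0,0,0],[-1,0,0,90,0,0,0],[-1,0,0,90,0,0,0],[-1,0,0,90,0,0,0],[-1,0,0,90,0,0,0]]'
python3 hand.py w10 '[.5678,-.0353,.3]'
```

```text
time_s: 19.0
tcp_pos: [0.5667, -0.0338, 0.4165]
ee_rot: [[-0.021, -1.0, -0.008], [-1.0, 0.021, 0.002], [-0.002, 0.008, -1.0]]
wrist_force: [0.1, 0.4, -0.6]
gripper_width: 0.134
gripper_force: 30.0
time_s: 19.67
tcp_pos: [0.5675, -0.036, 0.3289]
ee_rot: [[-0.024, -1.0, -0.003], [-1.0, 0.024, 0.002], [-0.002, 0.003, -1.0]]
wrist_force: [-0.2, 0.9, -0.2]
gripper_width: 0.132
gripper_force: 30.0
top z 0.15296565103652815 end x 0.04906758618562471
min y by z [(np.float64(0.15), np.float64(-0.0051)), (np.float64(0.17), np.float64(-0.0048)), (np.float64(0.19), np.float64(-0.0048)), (np.float64(0.21), np.float64(-0.0046)), (np.float64(0.23), np.float64(-0.0046))]
tcp [ 0.5674 -0.036   0.3288] [-0.0031  0.0021 -1.    ] (array([-0.6, -0.5, 28.8]), array([0.2, 0.1, 0. ]))
```

```bash
python3 -m creep '[[-1,0,-0.5,8,0.2,0,0],[-1,0,-0.5,16,0.2,0,0],[-1,0,-0.5,23,0.2,0,0],[-1,0,-0.5,23,0.2,0,0],[-1,0,-0.5,28,0.2,0,0],[-1,0,-0.5,33,0.2,0,0],[-1,0,-0.5,38,0.2,0,0],[-1,0,-0.5,42,0.2,0,0]]'
python3 -m creep '[[-1,0,0,7,0,0,0],[-1,0,0,14,0,0,0],[-1,0,0,21,0,0,0],[-1,0,0,27,0,0,0],[-1,0,0,29,0,0,0],[-1,0,0,29,0,0,0],[-1,0,0,29,0,0,0]]'
```

```text
time_s: 20.38
tcp_pos: [0.5672, -0.0357, 0.2846]
ee_rot: [[-0.024, -1.0, -0.003], [-1.0, 0.024, 0.002], [-0.002, 0.003, -1.0]]
wrist_force: [-0.1, -0.3, -0.3]
gripper_width: 0.137
gripper_force: 30.0
time_s: 20.97
tcp_pos: [0.5672, -0.0356, 0.2577]
ee_rot: [[-0.024, -1.0, -0.002], [-1.0, 0.023, 0.001], [-0.001, 0.002, -1.0]]
wrist_force: [-3.4, 0.7, 9.5]
gripper_width: 0.136
gripper_force: 30.0
```

```bash
python3 -m creep '[[-0.75,0,0,0,0,0,0],[-0.6,0,0,0,0,0,0],[-0.5,0,0,0,0,0,0],[-0.5,0,0,0,0,0,0],[-0.5,0,0,-8,0,0,0],[-0.5,0,0,-20,0,0,0],[-0.5,0,0,-40,0,0,0],[-0.4,0,0,-80,0,0,0]]'
python3 -m creep '[[-0.3,0,0,-41,0,0,0],[-0.3,0,0,-80,0,0,0],[-0.3,0,0,-80,0,0,0],[-0.3,0,0,-80,0,0,0]]'; python3 -c "
from h import *
np.set_printoptions(precision=4,suppress=True)
for c in ('top','scene'):
  im,d,P,K=cap(c);save(im,c+'11')
  for q in boards(im,P,(.38,.75,-.4,.05)): print(c,len(q),q.mean(0),np.percentile(q,[1,99],axis=0))
print(go(*grasp(np.array([.429,-.2815,.0155]),Bm(8.5),.08,.08)))"
```

```text
time_s: 21.63
tcp_pos: [0.5661, -0.036, 0.3331]
ee_rot: [[-0.025, -1.0, -0.013], [-1.0, 0.025, 0.001], [-0.0, 0.013, -1.0]]
wrist_force: [0.7, 0.5, -1.2]
gripper_width: 0.271
gripper_force: 0.0
time_s: 21.97
tcp_pos: [0.5677, -0.036, 0.4198]
ee_rot: [[-0.024, -1.0, 0.004], [-1.0, 0.024, 0.003], [-0.003, -0.004, -1.0]]
wrist_force: [0.1, -1.0, -1.0]
gripper_width: 0.346
gripper_force: 0.0
top 325 [ 0.4432 -0.2782  0.0767] [[ 0.4253 -0.3215  0.0398]
 [ 0.4614 -0.2326  0.1032]]
(array([229.9,  22.2,  95.6]), array([-19.8,   1.9,  -9.8]))
```

```bash
python3 -m creep '[[-0.3,40,5,0,-5,0.5,-2.5],[-0.3,80,9,0,-10,1,-5],[-0.3,120,13,0,-15,1.5,-7.5],[-0.3,160,18,10,-19.8,1.9,-9.8],[-0.3,200,22,35,-19.8,1.9,-9.8],[-0.3,230,22,65,-19.8,1.9,-9.8],[-0.3,230,22,95,-19.8,1.9,-9.8],[-0.3,230,22,95,-19.8,1.9,-9.8]]'
python3 -m creep '[[-0.3,0,0,0,0,0,0],[-0.3,0,0,0,0,0,0],[-0.3,0,0,0,0,0,0],[-0.3,0,0,0,0,0,0]]'
python3 pg.py w12 '[.429,-.2815,.0155]'
```

```text
time_s: 22.73
tcp_pos: [0.5368, -0.2666, 0.312]
ee_rot: [[0.143, -0.924, -0.354], [-0.99, -0.136, -0.045], [-0.007, 0.356, -0.934]]
wrist_force: [-0.7, 0.4, -1.6]
gripper_width: 0.35
gripper_force: 0.0
time_s: 23.07
tcp_pos: [0.5404, -0.2643, 0.3233]
ee_rot: [[0.15, -0.93, -0.334], [-0.989, -0.141, -0.053], [0.003, 0.339, -0.941]]
wrist_force: [-0.5, -0.2, 1.8]
gripper_width: 0.355
gripper_force: 0.0
2772 top z 0.23841408497378383 top y [-0.0024  0.0074] far end x 0.04845211373153986
tcp [ 0.5403 -0.2644  0.3231] (array([ 0.2,  0.7, 83.5]), array([-0.3, -0.2,  0.1]))
```

```bash
python3 -m creep '[[-0.3,-0.8,2,20,0,0,0],[-0.3,-0.8,2,40,0,0,0],[-0.3,-0.8,2,60,0,0,0],[-0.3,-0.8,2,75,0,0,0],[-0.3,-0.8,2,83,0,0,0],[-0.3,-0.8,2,83,0,0,0],[-0.3,-0.8,2,83,0,0,0],[-0.6,-0.8,2,83,0,0,0]]'
python3 -m creep '[[-1,0,0,0,0,0,0],[-1,0,0,0,0,0,0],[-1,0,0,0,0,0,0],[-1,0,0,0,0,0,0],[-1,0,0,0,0,0,0]]'
python3 -m creep '[[-1,0,0,-15,0,0,0],[-1,0,0,-30,0,0,0],[-1,0,0,-50,0,0,0],[-1,0,0,-80,0,0,0],[-1,0,0,-120,0,0,0],[-1,0,0,-150,0,0,0],[-1,0,0,-150,0,0,0]]'
python3 hand.py w13 '[.5175,-.0341,.42]'
```

```text
time_s: 23.78
tcp_pos: [0.5106, -0.269, 0.2451]
ee_rot: [[0.149, -0.93, -0.335], [-0.989, -0.14, -0.053], [0.003, 0.339, -0.941]]
wrist_force: [-0.2, -0.6, 0.1]
gripper_width: 0.324
gripper_force: 0.0
time_s: 24.2
tcp_pos: [0.51, -0.269, 0.2441]
ee_rot: [[0.149, -0.93, -0.337], [-0.989, -0.139, -0.052], [0.002, 0.341, -0.94]]
wrist_force: [-0.2, 1.1, 2.5]
gripper_width: 0.137
gripper_force: 30.0
time_s: 24.78
tcp_pos: [0.5628, -0.2614, 0.3916]
ee_rot: [[0.15, -0.933, -0.326], [-0.989, -0.139, -0.057], [0.008, 0.331, -0.944]]
wrist_force: [0.6, 0.5, -0.5]
gripper_width: 0.139
gripper_force: 30.0
top z 0.15040862873745053 end x 0.05006564684999878
min y by z [(np.float64(0.15), np.float64(-0.0053)), (np.float64(0.17), np.float64(-0.0053)), (np.float64(0.19), np.float64(-0.0054)), (np.float64(0.21), np.float64(-0.0055)), (np.float64(0.23), np.float64(-0.0055))]
tcp [ 0.5615 -0.2612  0.3881] [-0.3307 -0.0538 -0.9422] (array([-231. ,   20.1,  -27.7]), array([19.5, -1.9,  9.8]))
```

```bash
python3 -m creep '[[-1,-30,10,-30,4,0,2],[-1,-65,14,-35,10,-1,5],[-1,-100,18,-32,16,-1.5,8],[-1,-140,20,-28,19.5,-1.9,9.8],[-1,-180,20,-28,19.5,-1.9,9.8],[-1,-215,20,-28,19.5,-1.9,9.8],[-1,-231,20,-28,19.5,-1.9,9.8],[-1,-231,20,-28,19.5,-1.9,9.8]]'
python3 -m creep '[[-1,0,0,30,0,0,0],[-1,0,0,60,0,0,0],[-1,0,0,80,0,0,0],[-1,0,0,90,0,0,0],[-1,0,0,90,0,0,0],[-1,0,0,90,0,0,0],[-1,0,0,90,0,0,0],[-1,0,0,90,0,0,0]]'
python3 hand.py w14 '[.5175,-.0341,.3]'
```

```text
time_s: 25.5
tcp_pos: [0.5157, -0.0317, 0.4165]
ee_rot: [[-0.021, -1.0, -0.01], [-1.0, 0.021, 0.002], [-0.002, 0.01, -1.0]]
wrist_force: [-0.5, -0.9, -0.1]
gripper_width: 0.135
gripper_force: 30.0
time_s: 26.17
tcp_pos: [0.5168, -0.0342, 0.329]
ee_rot: [[-0.024, -1.0, -0.005], [-1.0, 0.024, 0.002], [-0.002, 0.005, -1.0]]
wrist_force: [0.1, 0.2, -0.2]
gripper_width: 0.133
gripper_force: 30.0
top z 0.15366183475407771 end x 0.049118804849668296
min y by z [(np.float64(0.15), np.float64(-0.0047)), (np.float64(0.17), np.float64(-0.0047)), (np.float64(0.19), np.float64(-0.0047)), (np.float64(0.21), np.float64(-0.0046)), (np.float64(0.23), np.float64(-0.0046))]
tcp [ 0.5167 -0.0341  0.3289] [-0.0049  0.0018 -1.    ] (array([ 0. , -1. , 28.9]), array([ 0.3,  0.1, -0. ]))
```

```bash
python3 -m creep '[[-1,0,-0.8,8,0.2,0,0],[-1,0,-0.8,16,0.2,0,0],[-1,0,-0.8,23,0.2,0,0],[-1,0,-0.8,23,0.2,0,0],[-1,0,-0.8,28,0.2,0,0],[-1,0,-0.8,33,0.2,0,0],[-1,0,-0.8,38,0.2,0,0],[-1,0,-0.8,42,0.2,0,0]]'
python3 -m creep '[[-1,0,0,7,0,0,0],[-1,0,0,14,0,0,0],[-1,0,0,21,0,0,0],[-1,0,0,27,0,0,0],[-1,0,0,28,0,0,0],[-1,0,0,28,0,0,0],[-1,0,0,28,0,0,0]]'
```

```text
time_s: 26.88
tcp_pos: [0.5167, -0.034, 0.2849]
ee_rot: [[-0.024, -1.0, -0.005], [-1.0, 0.024, 0.001], [-0.001, 0.005, -1.0]]
wrist_force: [0.6, 0.3, -1.0]
gripper_width: 0.137
gripper_force: 30.0
time_s: 27.47
tcp_pos: [0.5171, -0.0338, 0.2584]
ee_rot: [[-0.023, -1.0, -0.003], [-1.0, 0.023, 0.001], [-0.001, 0.003, -1.0]]
wrist_force: [-1.0, 0.2, 5.7]
gripper_width: 0.138
gripper_force: 30.0
```

```bash
python3 -m creep '[[-0.75,0,0,0,0,0,0],[-0.6,0,0,0,0,0,0],[-0.5,0,0,0,0,0,0],[-0.5,0,0,0,0,0,0],[-0.5,0,0,-8,0,0,0],[-0.5,0,0,-20,0,0,0],[-0.5,0,0,-40,0,0,0],[-0.5,0,0,-80,0,0,0]]'
python3 -m creep '[[-1,0,0,-41,0,0,0],[-1,0,0,-80,0,0,0],[-1,-41,0,-80,0,0,0],[-1,-82,0,-80,0,0,0],[-1,-120,-15,-80,0,0,0],[-1,-140,-30,-80,0,0,0],[-1,-140,-30,-80,0,0,0],[-1,-140,-30,-80,0,0,0]]'; python3 -c "
from h import *
np.set_printoptions(precision=4,suppress=True)
im,d,P,K=cap('wrist');save(im,'w15');np.savez('w15.npz',im=im,P=P)
I=im.astype(int);m=(I[...,0]>1.8*I[...,1])&(P[...,2]>.06)&(P[...,1]<.05)
n,l,s,c=cv2.connectedComponentsWithStats(cv2.erode(m.astype(np.uint8),np.ones((3,3))))
for i in range(1,n):
  if s[i,4]>200:
    q=P[l==i];t=q[q[:,2]>.099];print(s[i,4],t.mean(0),np.percentile(t,[1,99],axis=0),np.percentile(q[:,2],99))
im,d,P,K=cap('top');save(im,'t15')
"
```

```text
time_s: 28.13
tcp_pos: [0.5157, -0.0342, 0.3348]
ee_rot: [[-0.025, -1.0, -0.014], [-1.0, 0.025, 0.0], [0.0, 0.014, -1.0]]
wrist_force: [0.9, 0.9, 0.5]
gripper_width: 0.248
gripper_force: 0.0
time_s: 28.8
tcp_pos: [0.551, 0.1062, 0.4173]
ee_rot: [[-0.023, -1.0, -0.005], [-1.0, 0.023, 0.001], [-0.001, 0.005, -1.0]]
wrist_force: [0.3, -0.1, 0.1]
gripper_width: 0.004
gripper_force: 0.0
3792 [ 0.6304 -0.0146  0.104 ] [[ 0.6251 -0.0386  0.0992]
 [ 0.6369  0.013   0.1066]] 0.1062792187923228
1507 [ 0.565  -0.0149  0.105 ] [[ 0.5596 -0.0371  0.1015]
 [ 0.5712  0.0152  0.1069]] 0.10690191915436997
1639 [ 0.517  -0.0143  0.105 ] [[ 0.5107 -0.036   0.1004]
 [ 0.5222  0.0163  0.1068]] 0.10679145034562745
```

View pics/w15.png

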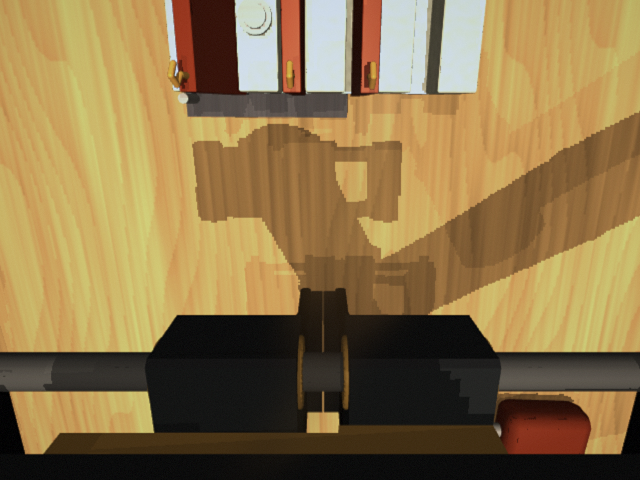

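Board 1 (left, columns 175–240) leans towards +x within its slot play. The other two stand upright, ends flush. I'll re-grip board 1 to straighten it.

```bash
python3 -c "
from h import *
print(go([.621,-.0365,.417],Rv(-1.4)))"
```

```text
(array([139.3, -74.1,  -0. ]), array([ 0.3,  0. , -0. ]))
```

```bash
python3 -m creep '[[-0.15,40,-21,0,0,0,0],[-0.15,80,-42,0,0,0,0],[-0.15,120,-63,0,0,0,0],[-0.15,139,-74,20,0.2,0,0],[-0.15,139,-74,50,0.2,0,0],[-0.15,139,-74,80,0.2,0,0],[-0.15,139,-74,90,0.2,0,0],[-0.15,139,-74,90,0.2,0,0]]'
python3 -m creep '[[-0.15,0,0,0,0,0,0],[-0.15,0,0,0,0,0,0],[-0.15,0,0,0,0,0,0],[-0.15,0,0,0,0,0,0]]'
python3 hand.py w16 '[.621,-.0365,.260]'
```

```text
time_s: 29.57
tcp_pos: [0.6196, -0.0368, 0.3242]
ee_rot: [[-0.026, -1.0, -0.008], [-1.0, 0.026, 0.0], [0.0, 0.008, -1.0]]
wrist_force: [-0.2, -0.2, -0.8]
gripper_width: 0.407
gripper_force: 0.0
time_s: 29.9
tcp_pos: [0.6212, -0.0352, 0.3291]
ee_rot: [[-0.024, -1.0, 0.003], [-1.0, 0.024, 0.002], [-0.002, -0.003, -1.0]]
wrist_force: [-0.1, -0.1, -0.9]
gripper_width: 0.428
gripper_force: 0.0
top z 0.2242643771577134 end x 0.050863848624214066
min y by z [(np.float64(0.23), np.float64(-0.0156))]
tcp [ 0.6211 -0.0352  0.3287] [ 0.002   0.0015 -1.    ] (array([ 1.4,  0.2, 68.7]), array([-0.1,  0.1,  0. ]))
```

View pics/w16.png

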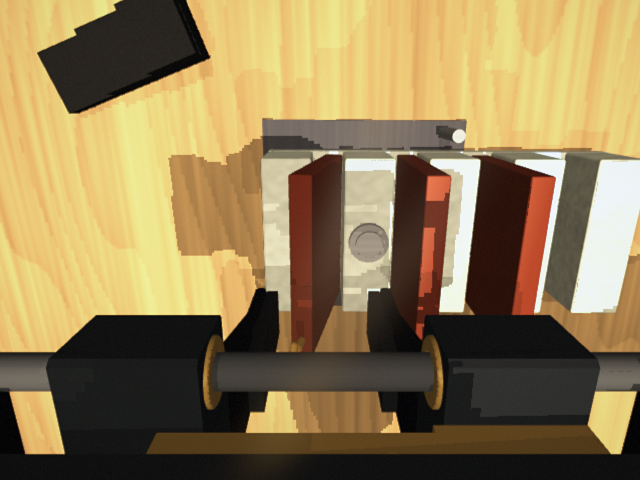

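Board 1 lies between the fingers, a bit left of centre. Shift 4 mm to +x, descend, close, then bring it back to x = 0.618.

```bash
python3 -m creep '[[-0.15,1,-4,0,0,0,0],[-0.15,1,-4,15,0,0,0],[-0.15,1,-4,30,0,0,0],[-0.15,1,-4,45,0,0,0],[-0.15,1,-4,58,0,0,0],[-0.15,1,-4,66,0,0,0],[-0.15,1,-4,66,0,0,0],[-0.15,1,-4,66,0,0,0]]'
python3 -m creep '[[-0.35,0,0,0,0,0,0],[-0.45,0,1,0,0,0,0],[-0.6,0,3,0,0,0,0],[-0.7,0,5,0,0,0,0],[-0.8,0,6,0,0,0,0],[-1,0,7,0,0,0,0],[-1,0,7,0,0,0,0],[-1,0,7,0,0,0,0]]'
python3 hand.py w17 '[.618,-.0365,.258]'
```

```text
time_s: 30.62
tcp_pos: [0.6252, -0.0365, 0.2612]
ee_rot: [[-0.024, -1.0, -0.001], [-1.0, 0.024, 0.001], [-0.001, 0.001, -1.0]]
wrist_force: [0.2, -0.3, 1.0]
gripper_width: 0.426
gripper_force: 0.0
time_s: 31.28
tcp_pos: [0.6178, -0.0364, 0.2614]
ee_rot: [[-0.024, -1.0, -0.001], [-1.0, 0.024, 0.001], [-0.001, 0.001, -1.0]]
wrist_force: [-0.5, 1.1, 2.2]
gripper_width: 0.133
gripper_force: 30.0
top z 0.15628853215732896 end x 0.04947935065712296
min y by z [(np.float64(0.15), np.float64(-0.0046)), (np.float64(0.17), np.float64(-0.0046)), (np.float64(0.19), np.float64(-0.0045)), (np.float64(0.21), np.float64(-0.0044)), (np.float64(0.23), np.float64(-0.0043))]
tcp [ 0.6178 -0.0364  0.2614] [-0.0009  0.0011 -1.    ] (array([ 0.1, -0.2,  3.4]), array([0.1, 0.1, 0. ]))
```

```bash
python3 -m creep '[[-1,0,0,1.5,0,0,0],[-1,0,0,1.5,0,0,0],[-0.8,0,0,1.5,0,0,0],[-0.6,0,0,1.5,0,0,0],[-0.3,0,0,1.5,0,0,0],[-0.3,0,0,1.5,0,0,0],[-0.3,0,0,1.5,0,0,0],[-0.3,0,0,1.5,0,0,0]]'
python3 -m creep '[[-0.3,0,0,-8,0,0,0],[-0.3,0,0,-16,0,0,0],[-0.3,0,0,-26,0,0,0],[-0.3,0,0,-40,0,0,0],[-0.3,0,0,-70,0,0,0],[-0.3,0,0,-100,0,0,0],[-0.3,0,0,-130,0,0,0],[-0.3,0,0,-160,0,0,0]]'
python3 -m creep '[[-1,-41,0,0,0,0,0],[-1,-82,0,0,0,0,0],[-1,-120,30,0,0,0,0],[-1,-140,50,0,0,0,0],[-1,-140,50,0,0,0,0],[-1,-140,50,0,0,0,0]]'
cat > chk.py <<'E'
import sys
from h import *
np.set_printoptions(precision=4,suppress=True)
im,d,P,K=cap('wrist');save(im,sys.argv[1]);np.savez('w.npz',im=im,P=P)
I=im.astype(int);m=(I[...,0]>1.8*I[...,1])&(P[...,2]>.06)&(P[...,1]<.05)
n,l,s,c=cv2.connectedComponentsWithStats(cv2.erode(m.astype(np.uint8),np.ones((3,3))))
for i in range(1,n):
  if s[i,4]>150:
    q=P[l==i];t=q[q[:,2]>.097];print(s[i,4],t.mean(0),np.percentile(t,[1,99],axis=0),np.percentile(q[:,2],99))
E
python3 chk.py w18
```

```text
time_s: 32.0
tcp_pos: [0.6178, -0.0365, 0.2591]
ee_rot: [[-0.024, -1.0, -0.001], [-1.0, 0.024, 0.001], [-0.001, 0.001, -1.0]]
wrist_force: [0.4, -0.2, 0.0]
gripper_width: 0.335
gripper_force: 0.0
time_s: 32.67
tcp_pos: [0.6176, -0.0367, 0.4226]
ee_rot: [[-0.024, -1.0, 0.001], [-1.0, 0.024, 0.001], [-0.001, -0.001, -1.0]]
wrist_force: [1.0, 0.1, -0.9]
gripper_width: 0.347
gripper_force: 0.0
time_s: 33.17
tcp_pos: [0.5704, 0.1059, 0.4216]
ee_rot: [[-0.021, -1.0, 0.002], [-1.0, 0.021, 0.002], [-0.002, -0.002, -1.0]]
wrist_force: [0.1, 0.3, 0.1]
gripper_width: 0.027
gripper_force: 0.0
1962 [ 0.6153 -0.0164  0.1045] [[ 0.6106 -0.0385  0.0975]
 [ 0.6216  0.0134  0.1066]] 0.10652983044887072
1145 [ 0.5657 -0.0158  0.1051] [[ 0.5606 -0.0375  0.1034]
 [ 0.5708  0.0153  0.1069]] 0.10684952720171675
1559 [ 0.517  -0.016   0.1049] [[ 0.5109 -0.0365  0.0985]
 [ 0.5218  0.016   0.1068]] 0.10674056540208063
```

All three boards are upright and centred. Now turn the tool and go to the pushing side, at the tray's -y face by the end block.

```bash
python3 -m creep '[[-1,40,20,0,0,0,-7],[-1,80,40,0,0,0,-14],[-1,120,60,0,0,0,-21],[-1,160,80,0,0,0,-28],[-1,200,100,0,0,0,-35],[-1,230,125,0,0,0,-42],[-1,232,126,0,0,0,-49],[-1,232,126,0,0,0,-56]]'
python3 -m creep '[[-1,0,0,0,0,0,-7],[-1,0,0,0,0,0,-14],[-1,0,0,0,0,0,-21],[-1,0,0,0,0,0,-28],[-1,0,0,0,0,0,-34],[-1,0,0,0,0,0,-34],[-1,0,0,0,0,0,-34],[-1,0,0,0,0,0,-34]]'
python3 -c "
from h import *
a=np.radians(-1.4);R=np.array([[np.cos(a),np.sin(a),0],[np.sin(a),-np.cos(a),0],[0,0,-1]])
print(go([.4419,-.125,.217],R), r.sense()['joints'])"
```

```text
time_s: 33.88
tcp_pos: [0.4374, -0.1278, 0.4205]
ee_rot: [[0.814, -0.581, -0.0], [-0.581, -0.814, 0.001], [-0.001, -0.001, -1.0]]
wrist_force: [1.3, 0.8, 0.0]
gripper_width: 0.003
gripper_force: 0.0
time_s: 34.55
tcp_pos: [0.4398, -0.1248, 0.4199]
ee_rot: [[1.0, -0.03, -0.0], [-0.03, -1.0, 0.001], [-0.0, -0.001, -1.0]]
wrist_force: [0.9, 0.0, 0.5]
gripper_width: 0.007
gripper_force: 0.0
(array([  2.2,   0.3, 202.9]), array([-0.1,  0. , -0.3])) [ 4.59268009e+00  4.74497598e+00 -2.04038586e+01 -6.87903605e-02
 -6.48687967e+01  8.36929793e+01]
```

```bash
python3 -m creep '[[-1,2,0,40,0,0,0],[-1,2,0,80,0,0,0],[-1,2,0,120,0,0,0],[-1,2,0,160,0,0,0],[-1,2,0,190,0,0,0],[-1,2,0,203,0,0,0],[-1,2,0,203,0,0,0],[-1,2,0,203,0,0,0]]'
python3 -m creep '[[-1,0,-5,0,0,0,0],[-1,0,-10,0,0,0,0],[-1,0,-15,0,0,0,0],[-1,0,-19,0,0,0,0],[-1,0,-23,0,0,0,0],[-1,0,-27,0,0,0,0],[-1,0,-28,0,0,0,0],[-1,0,-28,0,0,0,0]]'
```

```text
time_s: 35.22
tcp_pos: [0.442, -0.1242, 0.2164]
ee_rot: [[1.0, -0.028, -0.002], [-0.028, -1.0, 0.001], [-0.002, -0.001, -1.0]]
wrist_force: [-0.7, 0.6, -0.1]
gripper_width: 0.002
gripper_force: 0.0
time_s: 35.88
tcp_pos: [0.4424, -0.0957, 0.2168]
ee_rot: [[1.0, -0.026, -0.001], [-0.026, -1.0, 0.001], [-0.001, -0.001, -1.0]]
wrist_force: [0.2, -0.4, -0.4]
gripper_width: 0.003
gripper_force: 0.0
```

```bash
python3 -m creep '[[-1,-0.5,-1.3,0,0,0,0.5],[-1,-1.1,-2.6,0,0,0,1],[-1,-2.2,-5.3,0,0,0,2],[-1,-4.2,-10.6,0,0,0,4],[-1,-6,-16,0,0,0,6],[-1,-7.6,-21.5,0,0,0,8],[-1,-9,-27,0,0,0,10],[-1,-10.2,-32.6,0,0,0,12]]'
python3 -m creep '[[-1,-2.2,-5.3,0,0,0,2],[-1,-4.2,-10.6,0,0,0,4],[-1,-6,-16,0,0,0,6],[-1,-7.6,-21.5,0,0,0,8],[-1,-9,-27,0,0,0,10],[-1,-10.2,-32.6,0,0,0,12],[-1,-11.3,-38.2,0,0,0,14],[-1,-12.1,-43.9,0,0,0,16]]'
python3 -c "
from h import *
np.set_printoptions(precision=4,suppress=True)
im,d,P,K=cap('scene');save(im,'s20');b=cv2.resize(im[170:350,230:470],(800,600));save(b,'c20')
q=np.array(r.sense()['tcp_pos'][:2])-[.5935,-.036];print(np.hypot(*q),np.degrees(np.arctan2(q[1],q[0]))%360)"
```

```text
time_s: 36.55
tcp_pos: [0.433, -0.0631, 0.2167]
ee_rot: [[0.972, -0.237, -0.001], [-0.237, -0.972, 0.001], [-0.001, -0.001, -1.0]]
wrist_force: [0.1, -1.8, -1.2]
gripper_width: 0.005
gripper_force: 0.7
time_s: 37.22
tcp_pos: [0.4313, -0.0177, 0.2167]
ee_rot: [[0.869, -0.496, -0.001], [-0.496, -0.869, 0.001], [-0.002, 0.0, -1.0]]
wrist_force: [1.1, -1.5, 0.3]
gripper_width: 0.003
gripper_force: 0.7
0.16296564901772692 173.3161250112851
```

View pics/c20.png

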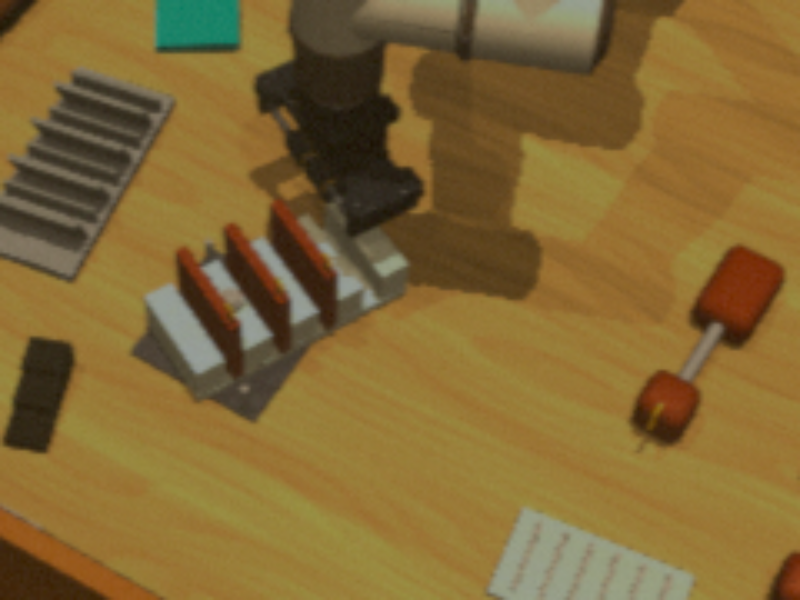

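The tray has swung about 29° back with the boards upright and centred. Continue.

```bash
python3 -m creep '[[-1,-2.2,-5.3,0,0,0,2],[-1,-4.2,-10.6,0,0,0,4],[-1,-6,-16,0,0,0,6],[-1,-7.6,-21.5,0,0,0,8],[-1,-9,-27,0,0,0,10],[-1,-10.2,-32.6,0,0,0,12],[-1,-11.3,-38.2,0,0,0,14],[-1,-12.1,-43.9,0,0,0,16]]'
python3 -m creep '[[-1,-2.2,-5.3,0,0,0,2],[-1,-4.2,-10.6,0,0,0,4],[-1,-6,-16,0,0,0,6],[-1,-7.6,-21.5,0,0,0,8],[-1,-9,-27,0,0,0,10],[-1,-10.2,-32.6,0,0,0,12],[-1,-11.3,-38.2,0,0,0,14],[-1,-12.1,-43.9,0,0,0,16]]'
python3 -m creep '[[-1,-2.2,-5.3,0,0,0,2],[-1,-4.2,-10.6,0,0,0,4],[-1,-6,-16,0,0,0,6],[-1,-7.6,-21.5,0,0,0,8],[-1,-9,-27,0,0,0,10],[-1,-10.2,-32.6,0,0,0,12],[-1,-11.3,-38.2,0,0,0,14],[-1,-12.1,-43.9,0,0,0,16]]'
python3 -c "
from h import *
q=np.array(r.sense()['tcp_pos'][:2])-[.5935,-.036];print(np.hypot(*q),np.degrees(np.arctan2(q[1],q[0]))%360)"
```

```text
time_s: 37.93
tcp_pos: [0.4423, 0.0262, 0.2166]
ee_rot: [[0.699, -0.715, -0.002], [-0.715, -0.699, 0.0], [-0.002, 0.001, -1.0]]
wrist_force: [-0.4, -1.8, 1.1]
gripper_width: 0.002
gripper_force: 0.7
time_s: 38.6
tcp_pos: [0.465, 0.0655, 0.2165]
ee_rot: [[0.475, -0.88, -0.003], [-0.88, -0.475, -0.0], [-0.001, 0.003, -1.0]]
wrist_force: [-0.5, -1.1, 1.0]
gripper_width: 0.007
gripper_force: 0.8
time_s: 39.27
tcp_pos: [0.4978, 0.097, 0.2165]
ee_rot: [[0.214, -0.977, -0.003], [-0.977, -0.214, -0.0], [-0.001, 0.003, -1.0]]
wrist_force: [-1.6, -0.6, 0.8]
gripper_width: 0.007
gripper_force: 0.9
0.16386681916006637 125.71488793460182
```

```bash
python3 -m creep '[[-1,-1.6,-4,0,0,0,1.5],[-1,-3.2,-8,0,0,0,3],[-1,-4.7,-12,0,0,0,4.5],[-1,-6,-16,0,0,0,6],[-1,-7.2,-20,0,0,0,7.5],[-1,-8.3,-24.3,0,0,0,9],[-1,-9,-27,0,0,0,10],[-1,-9.6,-29.8,0,0,0,11]]'
python3 -m creep '[[-1,-1.1,-2.6,0,0,0,1],[-1,-2.2,-5.3,0,0,0,2],[-1,-2.2,-5.3,0,0,0,2],[-1,-2.2,-5.3,0,0,0,2]]'
python3 -c "
from h import *
q=np.array(r.sense()['tcp_pos'][:2])-[.5935,-.036];print(np.hypot(*q),np.degrees(np.arctan2(q[1],q[0]))%360)"
```

```text
time_s: 39.93
tcp_pos: [0.5251, 0.113, 0.2165]
ee_rot: [[0.024, -1.0, -0.003], [-1.0, -0.024, 0.001], [-0.001, 0.003, -1.0]]
wrist_force: [-1.9, -0.1, 0.6]
gripper_width: 0.004
gripper_force: 0.9
time_s: 40.27
tcp_pos: [0.531, 0.1156, 0.2168]
ee_rot: [[-0.009, -1.0, -0.0], [-1.0, 0.009, 0.001], [-0.001, 0.0, -1.0]]
wrist_force: [0.2, 0.6, 0.6]
gripper_width: 0.008
gripper_force: 0.2
0.16399313895749826 112.42139574790453
```

Now 1 mm steps until the stop resists.

```bash
python3 -m creep '[[-1,0,-1,0,0,0,0],[-1,0,-2,0,0,0,0],[-1,0,-3,0,0,0,0],[-1,0,-3,0,0,0,0],[-1,0,-3,0,0,0,0]]'
python3 -m creep '[[-1,0,-1,0,0,0,0],[-1,0,-1.5,0,0,0,0],[-1,0,-1.5,0,0,0,0],[-1,0,-1.5,0,0,0,0]]'
```

```text
time_s: 40.68
tcp_pos: [0.5337, 0.1155, 0.2168]
ee_rot: [[-0.009, -1.0, -0.001], [-1.0, 0.009, 0.001], [-0.001, 0.001, -1.0]]
wrist_force: [-1.2, 1.2, -0.3]
gripper_width: 0.006
gripper_force: 0.7
time_s: 41.02
tcp_pos: [0.5352, 0.1155, 0.2168]
ee_rot: [[-0.009, -1.0, -0.001], [-1.0, 0.009, 0.001], [-0.001, 0.001, -1.0]]
wrist_force: [-1.1, 1.0, -0.1]
gripper_width: 0.002
gripper_force: 0.7
```

```bash
python3 -m creep '[[-1,0,-1,0,0,0,0.5],[-1,0,-2,0,0,0,0.5],[-1,0,-2,0,0,0,0.5],[-1,0,-2,0,0,0,0.5]]'
python3 -m creep '[[-1,0,-1,0,0,0,0],[-1,0,-2,0,0,0,0],[-1,0,-2,0,0,0,0],[-1,0,-2,0,0,0,0]]'
```

```text
time_s: 41.35
tcp_pos: [0.5373, 0.1154, 0.2168]
ee_rot: [[-0.018, -1.0, -0.0], [-1.0, 0.018, 0.001], [-0.001, 0.0, -1.0]]
wrist_force: [-1.1, 0.6, -0.4]
gripper_width: 0.002
gripper_force: 0.6
time_s: 41.68
tcp_pos: [0.5392, 0.1154, 0.2168]
ee_rot: [[-0.018, -1.0, -0.001], [-1.0, 0.018, 0.001], [-0.001, 0.001, -1.0]]
wrist_force: [-2.1, 2.0, 0.8]
gripper_width: 0.004
gripper_force: 0.8
```

```bash
python3 -m creep '[[-1,0,-1,0,0,0,0.5],[-1,0,-2,0,0,0,0.5],[-1,0,-2,0,0,0,0.5],[-1,0,-2,0,0,0,0.5]]'
python3 -c "
from h import *
for c in('top','scene'):
  im,d,P,K=cap(c);save(im,c+'22');o=vision.cut_out(c,'tray')[0];print(tray(P,reg=o['region'])[:4])
a=cv2.imread('pics/top22.png')[190:270,230:370];b=cv2.imread('pics/scene22.png')[200:340,260:400]
cv2.imwrite('pics/c22.png',np.hstack([cv2.resize(a,(400,400)),cv2.resize(b,(400,400))]))
"
```

```text
time_s: 42.02
tcp_pos: [0.5401, 0.1153, 0.2166]
ee_rot: [[-0.028, -1.0, -0.004], [-1.0, 0.028, 0.0], [-0.0, 0.004, -1.0]]
wrist_force: [-6.3, 2.5, 2.6]
gripper_width: 0.004
gripper_force: 3.0
(array([591.31561279, -12.25789642]), (178.57003784179688, 99.47023010253906), 88.61846160888672, np.float64(0.05231832794279523))
(array([598.82611084,  16.50233459]), (231.73651123046875, 103.15877532958984), 88.89327239990234, np.float64(0.052737183301500234))
```

View pics/c22.png

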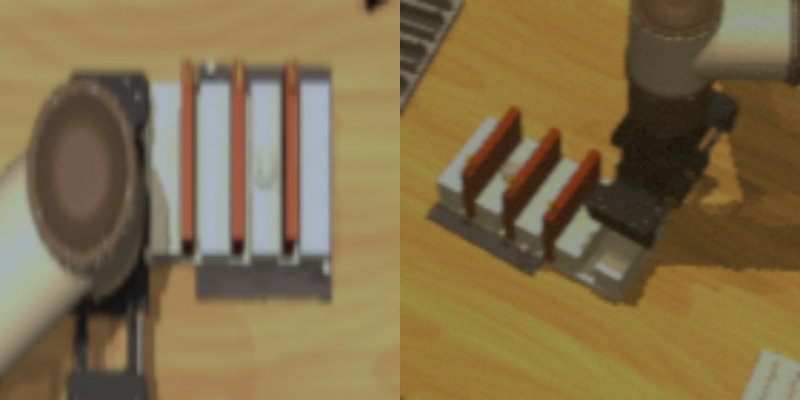

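The tray is at 88.6°, its home heading, and the force is rising, so the stop is reached; the boards are upright. One more light press, then retreat.

```bash
python3 -m creep '[[-1,0,-0.7,0,0,0,0],[-1,0,-1,0,0,0,0],[-1,0,-1,0,0,0,0]]'
python3 -m creep '[[-1,0,2,0,0,0,0],[-1,0,5,0,0,0,0],[-1,0,10,0,0,0,0],[-1,0,20,0,0,0,0],[-1,0,40,0,0,0,0],[-1,0,70,0,0,0,0],[-1,0,70,-40,0,0,0],[-1,0,70,-80,0,0,0]]'
python3 -m creep '[[-1,0,0,-40,0,0,0],[-1,0,0,-80,0,0,0],[-1,-40,0,-120,0,0,0],[-1,-80,0,-120,0,0,0],[-1,-120,0,-120,0,0,0],[-1,-120,0,-120,0,0,0]]'
python3 -c "
from h import *
np.set_printoptions(precision=4,suppress=True)
for c in('top','scene'):
  im,d,P,K=cap(c);save(im,c+'23');print(tray(P)[:4])
  for q in boards(im,P,(.5,.7,-.12,.12)): print(c,len(q),q.mean(0),np.percentile(q,[1,99],axis=0))
a=cv2.imread('pics/top23.png')[120:360,80:540];b=cv2.imread('pics/scene23.png')[200:340,240:420]
cv2.imwrite('pics/c23.png',np.vstack([cv2.resize(a,(575,300)),cv2.resize(b,(575,300))]))
"
```

```text
time_s: 42.47
tcp_pos: [0.5405, 0.1152, 0.2165]
ee_rot: [[-0.028, -1.0, -0.006], [-1.0, 0.028, -0.0], [0.0, 0.006, -1.0]]
wrist_force: [-8.6, 4.4, 4.3]
gripper_width: 0.002
gripper_force: 4.4
time_s: 43.13
tcp_pos: [0.4688, 0.1158, 0.295]
ee_rot: [[-0.026, -1.0, -0.01], [-1.0, 0.026, -0.004], [0.005, 0.009, -1.0]]
wrist_force: [2.2, 1.1, 0.7]
gripper_width: 0.004
gripper_force: 0.0
time_s: 43.63
tcp_pos: [0.4754, 0.2409, 0.4185]
ee_rot: [[-0.024, -1.0, 0.003], [-1.0, 0.024, 0.005], [-0.005, -0.003, -1.0]]
wrist_force: [0.5, 0.0, -0.3]
gripper_width: 0.003
gripper_force: 0.0
(array([591.7985,  11.8888]), (228.12921142578125, 100.44068145751953), 88.89815521240234, np.float64(0.05226841660710224))
(array([596.6116,  15.5858]), (232.8141326904297, 105.14933013916016), 88.83659362792969, np.float64(0.05325890136558009))
```

View pics/c23.png

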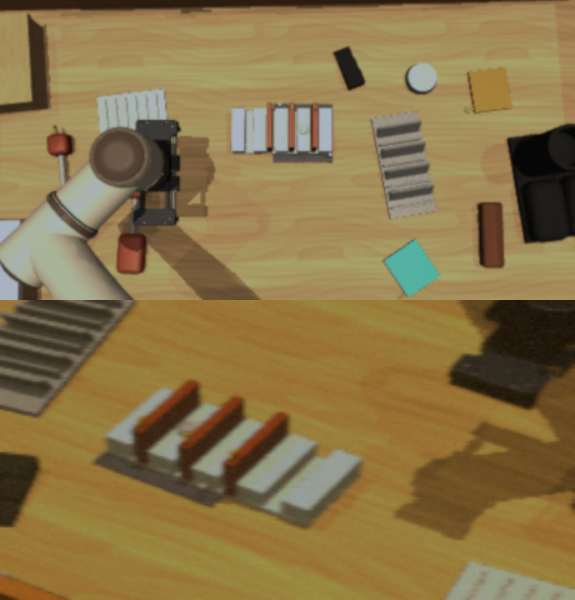

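```bash
python3 -m creep '[[-1,30,-30,-10,0,0,0],[-1,60,-60,-20,0,0,0],[-1,85,-90,-30,0,0,0],[-1,95,-110,-30,0,0,0],[-1,95,-110,-30,0,0,0],[-1,95,-110,-30,0,0,0]]'
python3 chk.py w24; python3 -c "
from h import *
P=np.load('w.npz')['P'];m=(abs(P[...,2]-.054)<.005)&(P[...,1]<.1)&(P[...,1]>-.12)&(P[...,0]>.5)&(P[...,0]<.7)
q=P[m];print(cv2.minAreaRect((q[:,:2]*1000).astype(np.float32)))"
```

```text
time_s: 44.23
tcp_pos: [0.5832, 0.137, 0.4457]
ee_rot: [[-0.031, -1.0, -0.003], [-1.0, 0.031, 0.0], [-0.0, 0.003, -1.0]]
wrist_force: [-0.3, 0.7, -0.1]
gripper_width: 0.006
gripper_force: 0.0
3479 [ 0.5927 -0.0069  0.1046] [[ 0.5479 -0.0129  0.0978]
 [ 0.6425 -0.0017  0.1069]] 0.10672399658264352
1949 [0.5922 0.0421 0.105 ] [[0.5492 0.0363 0.1032]
 [0.6419 0.0477 0.1068]] 0.10683460744283907
((595.7329711914062, 48.774993896484375), (104.01923370361328, 100.40799713134766), 88.90693664550781)
```

View pics/w24.png

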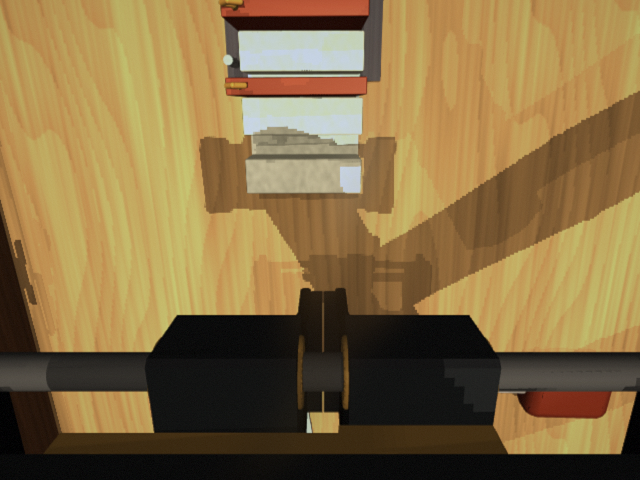

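The wrist view shows the boards standing square and flush in the tray. The heading fit (88.9°) is the same as at the other stop, so the swing was a full 90°. Hand in.

```bash
python3 -c "
from station import r
print(r.finish_job())"
```

```text
the job is handed in; nothing more can be done
None
```

I handed the job in at about 44 s: the tray is back at its home stop with all three boards that were present standing upright and centred in slots 1 to 3, and none of the other things on the shelf was touched.

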